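Free the jammed grinding balls and lock the loaded jar on the shaker

ROBOT

A 6-joint arm with a two-finger parallel gripper is mounted at the origin on the work surface. World frame = base frame: x ahead of the robot, y to its left, z up, the work surface at z = 0. Lengths are in m, angles in rad, forces in N, time in s.
With the tool pointing down it reaches from about 0.3 to 1 m from the base axis. Payload 5.1 kg.
Tool frame: the origin (TCP) lies on the mounting face of the last link; the fingertips stand 190 mm ahead of it and the grasp point (between the pads) lies 171 mm ahead of it; x points along the fingers, y is the direction in which the jaws open and shut, and the axes are right-handed (so a half turn about x gives the same grasp; the last joint's range is limited). The gripper opens to 95 mm and grips with 3 to 60 N. Pads are 20 mm wide; open, the fingers measure 119 mm over their backs; the gripper's body (75 mm by 180 mm) begins 59 mm behind the grasp point.
Start: joints at [-1.189, 0.124, 1.65, -0, 1.367, -0.083], TCP at [0.291, -0.581, 0.405] pointing down, gripper open.
Joint ranges: [-2.61, 2.61], [-1.02, 2.33], [0.03, 2.71], [-1.35, 4.49], [0.32, 2.68], [-2.91, 2.91]. Speed limits (rad/s): [2.57, 2.57, 3.14, 3.14, 3.14, 3.14].

INTERFACE

Orientations are given as [roll, pitch, yaw] about the fixed x, y, z axes, in that order (R = Rz(yaw) Ry(pitch) Rx(roll)).
In Python, from rig import status, get_image, job gives the robot as it stands.
- The arm moves only by the tool apply_moves, never from a script. Its arguments are lists of equal length, an entry for each row: "rot": the turn, a rotation vector about the world's x, y, z in degrees, a list of three; "translation": the shift along the world's x, y, z in mm, a list of three; "jaw": the opening, from -1 (shut) to 1 (fully open), so that 0 is half open. A call has 1 to 8 rows; each row is the pose to reach, as a shift and turn from the pose measured when the call began; what a row does not reach only later rows make up. A row lasts 1/12 s, in which the tool goes at most 41.7 mm and 7.16 degrees, less where a joint would pass 70% of its speed; a pose out of reach is approached as far as the arm can. A call with a gripper value outside its range is refused whole. The fingers move at their own pace and stop on an object; the grip force is fixed at half the most. Time passes only in rows, so rows that repeat a pose let the fingers close. It gives the time, the measured TCP pose, the force and the opening at its end, in the units of the state.
- status.read_state(): the state, without advancing time (a new reading comes with each control period).
- get_image(name): name is "side" or "top" or "wrist"; returns a dict with "image" (420x560x3 uint8, red, green, blue), "z_map" (420x560 float32, m along the optical axis (not along the pixel's ray), 0 where there is no reading), "vfov" (degrees; the focal length in pixels is half the picture's height over the tangent of half this angle, whatever the lens; pixels are square), "cx", "cy" (the principal point, pixels), "R" (3x3) and "t" (3): a world point X has camera coordinates R X + t. Camera axes: x right, y down, z forward; pixel columns grow to the right and rows downward; lengths in m; the calibration is good to about 2 mm. A picture is of the moment at which its call begins.
- job.sign_off(): hands the job in, once; it reports no verdict.
The state is a dict: "time": time; "q": joint angles; "joint_velocities": joint speeds; "effort": joint torques, N m; "position": TCP position; "orientation": TCP orientation; "force": force on the tool from outside, world axes, zero at the start; "torque": the same for the moment, N m; "opening": finger opening in m.
Only numpy, scipy, OpenCV 4.12 (cv2) and the standard library are available. Lean on these libraries where they do the work, as an engineer would, in place of code of your own. Each camera call takes 0.05 s, during which the arm holds its last target.

TASK

The steel grinding balls are jammed in the neck of the tilted flask: stand the empty jar under the pouring stand's spout and tap the side of the flask, gently, until every ball has rolled out into the jar. Then set the jar with all its balls in the seat of the shaker, swing the hold-down strap over it, drop the red locking stud through the slot in the strap's end and give it a quarter turn so that it is locked, and last press the shaker's green start button. Leave the other things on the bench alone.

Things in the scene. Friction and masses are not known exactly. Their poses are not given: they have to be found in the camera images.
- jar_mid (a point): grinding jar: round steel jar, blue band at the rim, open top; 64 mm outside (66 over the band), 55 mm tall, wall 3.5, floor 4 mm, about 0.24 kg. The point is on its axis, half-way up (27.5 mm above its underside); z points out of its mouth. It starts empty and upright on the bench
- stand: fixed pouring stand: aluminium tray 305 x 150 mm (floor 4 mm, rim 10 mm above the bench), a grey column, the tilted flask and a steel spout. Origin on the bench; -x is the way the flask pours, z up. Tray from x = -190 to +115 mm. Spout: trough 49 mm wide (57 at the flask's end), x = -104 to -24 mm, lower edges 64 mm above the bench, front plate's top at 94, side walls' at 100 mm
- under_spout (a point): where the jar must stand (within 6 mm) to catch the balls: on the tray floor, 4 mm above the bench, under the spout's opening; axes of the stand. The spout is 5 mm above the jar's rim, its front plate 19 mm to -x: stand the jar on the tray 55 to 68 mm to -x of here and slide it +x under the spout; until it meets the stop, a plate behind it 28 mm high, 100 wide; take it out the same way
- flask: clear flat flask on the stand, 40 deg mouth-down: body 110 x 53 x 30 mm, neck 40 mm long, 24 mm clear, over the spout. Balls have bridged in its shoulder. Origin: closed end, in a rubber boot (top 0.23 m up). -x runs down to the mouth, y across, z out of the flat upper face. It yields sideways about that end, at the tapping point 1.2 mm per N for 7 mm, then a hard stop, and springs back
- flask_side_l (a point): middle of the flask's narrow side face on its -y side, 85 mm from the closed end, about 140 mm above the bench: tap here along +y, or at the same spot of the other side, 53 mm away across the flask, along -y. Brisk taps (0.1 to 0.2 m/s, 5 mm in, then away) jolt the bridge: 1 to 12 bring all the balls out; slow pushes may not. Fingertips may hang 15 mm below this point
- ball1_center (a point): centre of a dark steel grinding ball, 18 mm across, 24 g, in the flask at the start
- ball2_center (a point): centre of a dark steel grinding ball, 18 mm across, 24 g, in the flask at the start
- ball3_center (a point): centre of a dark steel grinding ball, 18 mm across, 24 g, in the flask at the start; absent in some starts
- ball4_center (a point): centre of a dark steel grinding ball, 18 mm across, 24 g, in the flask at the start; absent in some starts
- ball5_center (a point): centre of a dark steel grinding ball, 18 mm across, 24 g, in the flask at the start; absent in some starts
- seat (a point): middle of the jar seat on the fixed orbital shaker (white box 250 in x by 240 mm in y, with a 52 mm high control ledge reaching 180 mm to -x), on its platform 95 mm above the bench: black rubber disc between four steel fingers on the diagonals, 20 mm high, leaning out; they centre the jar with 2 mm of play at the foot. Axes of the shaker, z up; the strap hinges on the -y side and shuts over to +y
- strap (a joint): angle of the hold-down strap, rad: 0 = shut, level over the jar; 1.6 to 1.9 = thrown open, standing up and leaning back to -y. Hinge along the shaker's x, 62 mm to -y of the seat's middle, 60.5 mm above the platform. Pushed past upright (under 1.5) it falls shut by its own weight in 1 to 2 s
- strap_end (a point): outer end of the steel strap, 146 mm from its hinge, mid-width. The strap is 5 mm thick, 26 mm wide, with a 48 mm wide, slotted end plate. x along the hinge, y along the strap away from the hinge, z out of the face that is on top when shut. Shut, it clears the seated jar's rim by 1 to 3 mm
- latch_slot (a point): middle of the latch slot, 62 mm to +y of the seat's middle, level with the shut strap's upper face (158 mm above the bench). Axes of the shaker; the slot's long side runs along y. Here the strap's slot (16 x 34 mm) lies over that of the fixed blue latch block (14 x 30 mm in a 6 mm plate, hollow below; block 48 x 50 mm, top 153 mm above the bench)
- stud_grip (a point): locking stud, 60 g: red upright handle 34 long (x), 10 thick (y), 40 mm tall; below it a collar 26 mm across, 4 thick, a shaft 13.5 mm long, and a foot 24 (x) x 8 (y) x 6 mm in line with the handle. The point is the grip, 26 mm above the collar's underside and 45.5 mm above the foot's; z up. In the latch slot the collar lies on the strap; a quarter turn either way catches the foot under the block
- start (a joint): travel of the shaker's green start button, m: 0 = up, 0.006 = fully down; sprung, about 5 N at the bottom, comes up again by itself
- start_top (a point): middle of the top of the shaker's green start button, 26 mm across, on the control ledge on the shaker's -x side, about 74 mm above the bench; pressed straight down. Axes of the shaker
- block: fixed grey parking block 62 x 50 x 30 mm, origin in the middle of its underside; its slot (30 x 14 mm, long side along its x) holds the stud upright, collar on the block's top, at the start. Lift the stud straight up by 25 mm to free it
- cup: small white specimen cup with a yellow lid, 53 mm across, 64 mm tall; origin: centre of its underside; not part of the job
- slidebox: blue slide box 85 x 34 x 30 mm; origin: centre of its underside; not part of the job
- pen: blue and white pen, 130 mm long, 10 mm thick, lying down; origin: under its middle, on the bench; not part of the job
- stapler: orange and white stapler, 130 x 32 mm, 55 mm tall; origin: centre of its underside; not part of the job
- flaskcap: red screw cap of the flask, 40 mm across, 16 mm tall; origin: centre of its underside; not part of the job
- dish: closed round culture dish, clear over red, 90 mm across, 13 mm tall; origin: centre of its underside; not part of the job
Not all that is in view belongs to the job. Leave any orange look-alike of the part that bears jar_mid alone.

How it is judged:
On the way, in this order (a step that is already met when the one before it is completed fails the run):
1. the flask is tapped (contact force between any of the fingers, the arm and flask above 1 N).
2. every ball lies in the jar (horizontal distance between each of ball1_center, ball2_center, ball3_center, ball4_center, ball5_center and jar_mid below 0.027 m and z of ball1_center in the frame of jar_mid between -0.0275 and 0.02 m and z of ball2_center in the frame of jar_mid between -0.0275 and 0.02 m and z of ball3_center in the frame of jar_mid between -0.0275 and 0.02 m and z of ball4_center in the frame of jar_mid between -0.0275 and 0.02 m and z of ball5_center in the frame of jar_mid between -0.0275 and 0.02 m), for 0.3 s.
3. the jar with all the balls stands in the shaker's seat and the strap is shut over it (all of step 2 and horizontal distance between jar_mid and seat below 0.008 m and z of jar_mid in the frame of seat between 0.022 and 0.033 m and angle between jar_mid's own z axis and vertical below 0.12 rad and value of joint strap below 0.08 rad), for 0.3 s.
4. the stud is in the latch slot and turned a quarter turn (horizontal distance between stud_grip and latch_slot below 0.008 m and z of stud_grip in the frame of latch_slot below 0.031 m and angle between the x axis of stud_grip and the y axis of latch_slot, either way round above 1.2 rad and value of joint strap below 0.08 rad), for 0.2 s.
5. the start button is pressed (value of joint start above 0.004 m).
At the end, for the whole second after the job is handed in: All balls in the jar; jar upright in the seat within 8 mm of its middle, on the platform; strap shut within 0.08 rad; stud down in the latch slot, collar on the strap within 5 mm, within 8 mm of the slot's middle, handle turned at least 1.2 rad off the slot's line; nothing moving (all of step 2 and all of step 4 and horizontal distance between jar_mid and seat below 0.008 m and z of jar_mid in the frame of seat between 0.022 and 0.033 m and angle between jar_mid's own z axis and vertical below 0.12 rad); the robot touches nothing.
It fails at once if the flask is struck or pressed hard (over 60 N) (contact force between any of the fingers, the arm and flask above 60 N).
It fails at once if one of the other things on the bench is moved by more than 4 cm (distance of any of cup, slidebox, pen, stapler, flaskcap, dish from where it was at the start of the episode above 0.04 m).
Of ball3, ball4, ball5 only 2 to 3 are there at a start; the rules pass over those that are not, and their reading is None.
At some moment in a run one of jar may be knocked a few centimetres aside while the robot is not near it.
It also fails if it takes over 210 s, if anything falls off the work surface, if the arm or the gripper's body presses on something with over 40 N, if the wrist force passes 120 N, or if a joint passes its speed limit or range.

## Working session

There is one attempt and no reset: what is moved stays moved. The work goes in short steps, Python scripts to look and compute and a tool call to move; the robot and the scene stay as the last step left them, time stands still between calls to the robot, and variables do not carry over. Pictures are saved under pics/ and viewed, and the job is handed in when it is done.

Besides the shell and the picture viewer there is one more tool, called after "Request:" as name(argument=value, ...) on one line, values as JSON. apply_moves: Moves the arm, as the interface text tells. Its arguments: {"type":"object","properties":{"rot":{"type":"array","items":{"type":"array","items":{"type":"number"}}},"translation":{"type":"array","items":{"type":"array","items":{"type":"number"}}},"jaw":{"type":"array","items":{"type":"number"}}},"required":["rot","translation","jaw"]}

```bash
mkdir -p pics
cat > h.py <<'E'
import numpy as np, cv2
from rig import status, get_image, job
def cam(n):
    d=get_image(n); d['f']=d['image'].shape[0]/2/np.tan(np.radians(d['vfov'])/2); return d
def save(d,fn,crop=None,s=1):
    im=d['image'][:,:,::-1]
    if crop: im=im[crop[1]:crop[3],crop[0]:crop[2]]
    if s!=1: im=cv2.resize(im,None,fx=s,fy=s,interpolation=cv2.INTER_CUBIC)
    cv2.imwrite('pics/'+fn,im)
def world(d):
    z=d['z_map'];v,u=np.mgrid[:z.shape[0],:z.shape[1]]
    c=np.stack([(u-d['cx'])/d['f']*z,(v-d['cy'])/d['f']*z,z],-1)
    return (c-d['t'])@d['R']
def plane(d,u,v,h):
    r=np.array([(u-d['cx'])/d['f'],(v-d['cy'])/d['f'],1])@d['R']; o=-d['R'].T@d['t']
    return o+r*(h-o[2])/r[2]
def px(d,X):
    c=d['R']@np.array(X)+d['t']; return d['cx']+d['f']*c[0]/c[2], d['cy']+d['f']*c[1]/c[2]
E
python3 - <<'E'
from h import *
for n in ['side','top','wrist']:
    d=cam(n); save(d,n+'0.png'); print(n,d['vfov'],d['cx'],d['cy'],-d['R'].T@d['t'],d['R'])
print(status.read_state())
E
```

```text
side 47.660510638555444 272.94720149998597 203.8337933193511 [0.49275938 0.86331433 1.18481121] [[-0.99735101 -0.07267164 -0.0031286 ]
 [-0.05472488  0.77799334 -0.62588461]
 [ 0.04791809 -0.62405544 -0.7799094 ]]
top 50.92105332821539 279.55895338290213 209.0629522416668 [0.39824862 0.04482821 1.13565401] [[ 0.02550632 -0.99942282  0.02243798]
 [-0.986569   -0.02878812 -0.16078822]
 [ 0.16134136 -0.0180355  -0.98673385]]
wrist 60.65060068514397 281.22484286978147 214.18812963480832 [ 0.35154032 -0.55130588  0.38209716] [[ 0.4487882  -0.89363712 -0.00136096]
 [-0.86720285 -0.43587948  0.24076606]
 [-0.2157507  -0.10687274 -0.97058222]]
{'time': 0.15, 'q': array([-1.18859481e+00,  1.24351408e-01,  1.65132913e+00,  2.38855276e-05,
        1.36751263e+00, -8.25982249e-02]), 'joint_velocities': array([ 0.00054462, -0.00251016, -0.00415594,  0.00036464, -0.00044393,
       -0.00072626]), 'effort': array([ 2.29783163e-04, -4.18192077e+01, -3.60471296e+01,  7.75468186e-02,
        4.68566827e-02, -9.91797015e-05]), 'position': array([ 0.29126575, -0.58087992,  0.40379014]), 'orientation': array([-1.66800504,  1.56919564,  1.93838251]), 'force': array([ 0.47378883, -0.38831086, -0.5130641 ]), 'torque': array([-0.02023274, -0.02113149, -0.02622648]), 'opening': 0.09480575264169547}
```

View pics/side0.png

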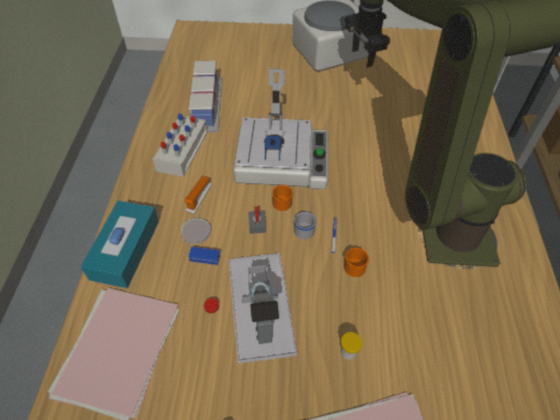

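View pics/top0.png

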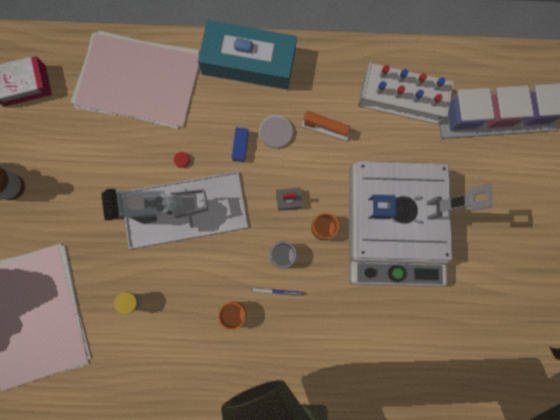

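View pics/wrist0.png

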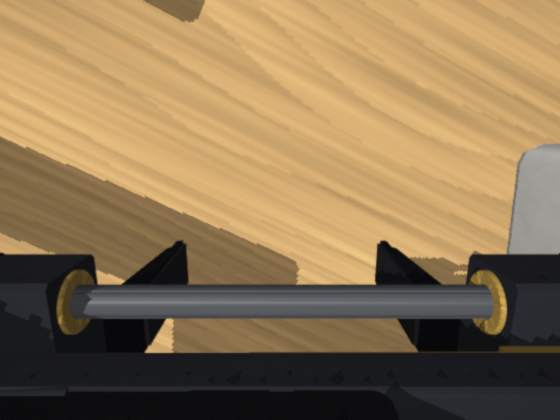

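Run:
```python
from h import *
d=cam('top'); save(d,'t1.png',(90,130,350,340),3); save(d,'t2.png',(340,140,540,300),4)
s=cam('side'); save(s,'s1.png',(180,170,380,370),4); save(s,'s2.png',(220,50,350,200),4)
import pickle; pickle.dump((d,s),open('d.pkl','wb'))
W=world(d)
for u,v in [(283,255),(325,227),(232,316),(290,198),(403,208),(383,207),(480,197),(110,205),(397,272),(140,180),(220,230)]: print(u,v,W[v,u].round(4))
```

```text
283 255 [0.4645 0.0123 0.0041]
325 227 [ 0.5394 -0.0944  0.0065]
232 316 [0.3095 0.1359 0.0037]
290 198 [ 6.035e-01 -2.000e-04  5.560e-02]
403 208 [ 0.5799 -0.2717  0.0935]
383 207 [ 0.5809 -0.2231  0.094 ]
480 197 [ 0.6315 -0.5052  0.0015]
110 205 [0.5455 0.3808 0.2245]
397 272 [ 0.4272 -0.2605  0.0727]
140 180 [0.6499 0.3908 0.0021]
220 230 [0.524  0.1756 0.0066]
```

View pics/t1.png

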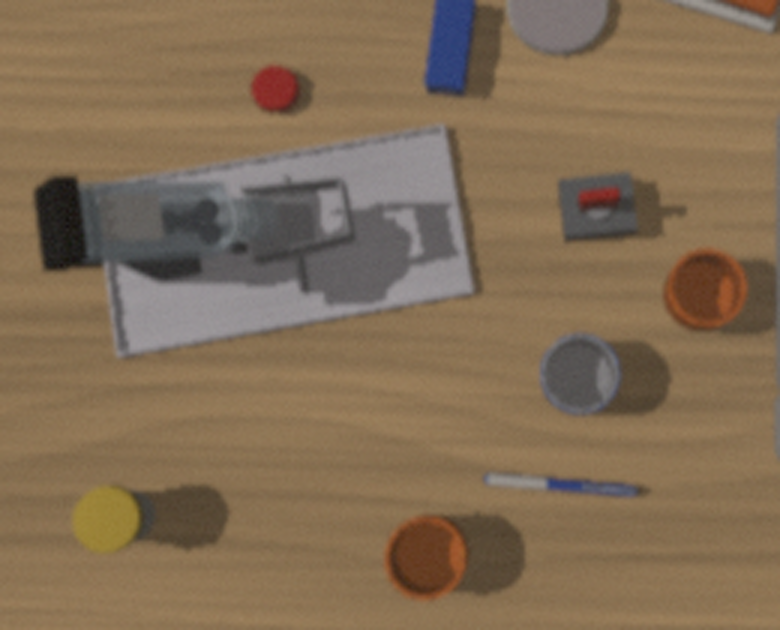

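View pics/t2.png

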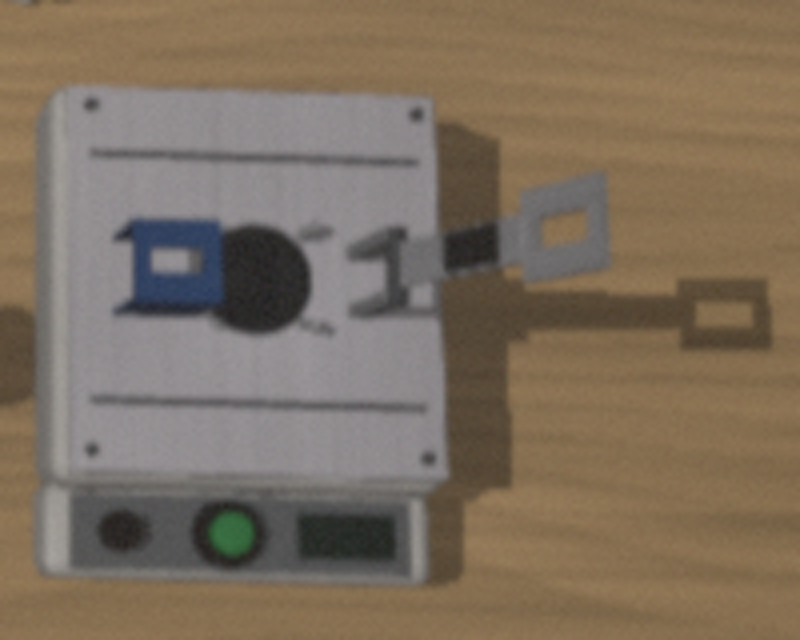

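View pics/s1.png

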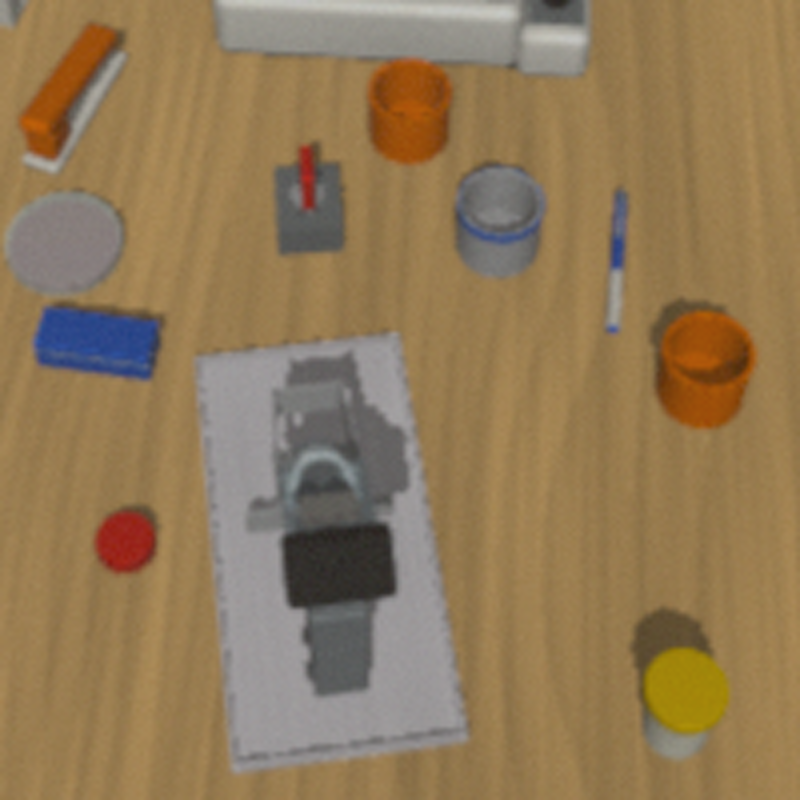

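View pics/s2.png

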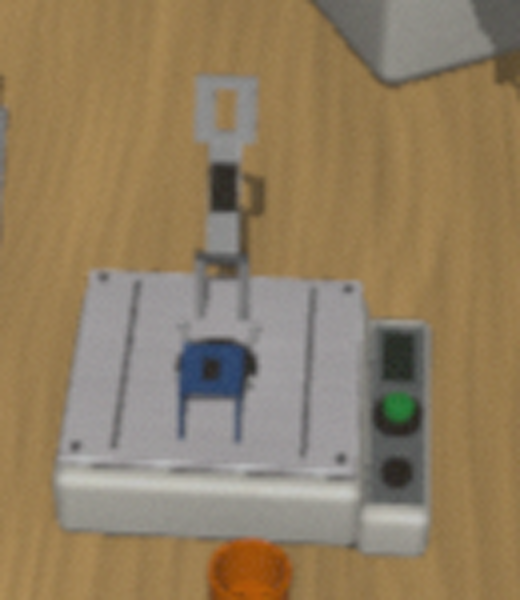

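Candidates for the jar are the grey steel jar with the blue rim at top (283,255) / side (305,225), and the two orange cups at top (325,227) and (232,316). I choose the steel one: the blue band is visible in the side crop at s1 (500,215), and the orange ones are the look-alikes. The stand pours towards world -y, the strap is open towards -y, and the stud is in its block at top (290,198).

Run:
```python
from h import *
import pickle
d,s=pickle.load(open('d.pkl','rb'))
W=world(d); z=d['z_map']
# noise
print('bench z',np.std(W[320:340,300:340,2]),np.mean(W[320:340,300:340,2]))
def region(W,lo,hi): return (W[...,0]>lo[0])&(W[...,0]<hi[0])&(W[...,1]>lo[1])&(W[...,1]<hi[1])&(W[...,2]>lo[2])&(W[...,2]<hi[2])
for nm,dd in (('top',d),('side',s)):
    w=world(dd)
    m=region(w,(.42,-.035,.048),(.52,.055,.065)); p=w[m]
    A=np.c_[2*p[:,:2],np.ones(len(p))]; c=np.linalg.lstsq(A,(p[:,:2]**2).sum(1),rcond=None)[0]
    print(nm,'jar rim',len(p),c[:2],np.sqrt(c[2]+c[0]**2+c[1]**2),p[:,2].mean(), p.min(0),p.max(0))
    m=region(w,(.5,-.06,.022),(.68,.04,.04)); r=cv2.minAreaRect(w[m][:,:2].astype(np.float32)); print('block',m.sum(),r)
    m=region(w,(.5,-.06,.045),(.68,.04,.09)); p=w[m];print('stud',m.sum(),p.mean(0),p.max(0),p.min(0),cv2.minAreaRect(p[:,:2].astype(np.float32)))
    m=region(w,(.4,-.5,.088),(.8,-.1,.100)); p=w[m]; print('platform',m.sum(),cv2.minAreaRect(p[:,:2].astype(np.float32)))
    hsv=cv2.cvtColor(dd['image'],cv2.COLOR_RGB2HSV)
    for nn,lo,hi,box in (('green',(45,90,40),(80,255,255),(.35,-.4,.05)),('blue',(105,120,50),(125,255,255),(.5,-.3,.1)),('dark',(0,0,0),(180,120,60),(.5,-.33,.085))):
        m=(cv2.inRange(hsv,lo,hi)>0)&region(w,box,(.75,-.1,.17)); p=w[m]
        print(nn,m.sum(),p.mean(0) if len(p) else '', p.min(0) if len(p) else '',p.max(0) if len(p) else '', np.median(p[:,2]), cv2.minAreaRect(p[:,:2].astype(np.float32)))
```

```text
bench z 0.06944577036081548 0.004280482784201342
top jar rim 147 [0.46271556 0.01408141] 0.030369786179974406 0.055121527764820634 [ 0.43229682 -0.01819253  0.0501488 ] [0.493854   0.04571558 0.06054038]
block 397 ((0.5760459303855896, -0.00924258679151535), (0.12853127717971802, 0.06893260776996613), 20.303802490234375)
stud 90 [ 0.59692155 -0.00610573  0.06632417] [0.61329658 0.01798188 0.07724991] [ 0.52309936 -0.05929342  0.04525096] ((0.575091540813446, -0.029888838529586792), (0.11558366566896439, 0.030193554237484932), 44.130699157714844)
platform 8050 ((0.5754245519638062, -0.27265065908432007), (0.23561885952949524, 0.22656765580177307), 0.006683126091957092)
green 95 [ 0.4250723  -0.26136061  0.07266649] [ 0.41295562 -0.2750879   0.06081689] [ 0.43730644 -0.24952622  0.07943539] 0.0730139510230808 ((0.4257064759731293, -0.26149824261665344), (0.023996034637093544, 0.025645244866609573), 78.78800201416016)
blue 148 [ 0.5726595  -0.21152164  0.15291199] [ 0.5514183  -0.23361603  0.14616481] [ 0.5964281  -0.18682076  0.15757989] 0.15270830604813507 ((0.5745286345481873, -0.211
[... 1006 characters left out ...]
.4123158  -0.27550801  0.06140467] [ 0.43619552 -0.24593916  0.08004966] 0.0717495601718853 ((0.4243290424346924, -0.26068004965782166), (0.029503673315048218, 0.023763548582792282), 89.4649887084961)
blue 125 [ 0.57454673 -0.20785386  0.15328121] [ 0.55394062 -0.23769913  0.14794835] [ 0.59690247 -0.18280698  0.15856165] 0.15341897804234997 ((0.5757504105567932, -0.2104008048772812), (0.04070931300520897, 0.05411690101027489), 3.6914327144622803)
dark 26 [ 0.56872427 -0.27206432  0.09667265] [ 0.5455639  -0.29808266  0.09157221] [ 0.58564452 -0.25437408  0.10047714] 0.09716837055328509 ((0.5660131573677063, -0.2773682177066803), (0.03937152028083801, 0.04305746406316757), 4.459263324737549)
```

Run:
```python
from h import *
import pickle
d,s=pickle.load(open('d.pkl','rb'))
# tray corners via image edges; rim z=.010
print('tray corners (zoom)',[plane(d,90+u/3,130+v/3,.010).round(4)[:2] for u,v in((445,127),(478,293),(120,355))])
print('side',[plane(s,180+u/4,170+v/4,.010).round(4)[:2] for u,v in((197,355),(398,335),(466,741),(234,770))])
for dd,nm in((d,'top'),(s,'side')):
    hsv=cv2.cvtColor(dd['image'],cv2.COLOR_RGB2HSV); w=world(dd)
    reg=(w[...,0]>.45)&(w[...,0]<.72)&(w[...,1]>.05)&(w[...,1]<.45)&(w[...,2]>-.003)&(w[...,2]<.018)
    m=(hsv[...,1]<70)&reg; m=cv2.morphologyEx(m.astype(np.uint8),cv2.MORPH_OPEN,np.ones((3,3)))>0
    print(nm,m.sum(),cv2.minAreaRect(w[m][:,:2].astype(np.float32)))
    m=(hsv[...,2]<70)&(w[...,2]>.19)&(w[...,2]<.26)&(w[...,1]>.3)&(w[...,0]<.7)&(w[...,0]>.4); p=w[m]; print('boot',m.sum(),p.mean(0),p.min(0),p.max(0))
    # spout top
    m=(w[...,0]>.5)&(w[...,0]<.65)&(w[...,1]>.12)&(w[...,1]<.26)&(w[...,2]>.085)&(w[...,2]<.106);p=w[m];print('spout',m.sum(),p.min(0),p.max(0),cv2.minAreaRect(p[:,:2].astype(np.float32)))
```

```text
tray corners (zoom) [array([0.6765, 0.1346]), array([0.5317, 0.1005]), array([0.4706, 0.4   ])]
side [array([0.6765, 0.1359]), array([0.5323, 0.1084]), array([0.4701, 0.4076]), array([0.6139, 0.4365])]
top 4942 ((0.576335608959198, 0.2715960741043091), (0.1562507301568985, 0.31227827072143555), 11.802946090698242)
boot 433 [0.54812673 0.38237329 0.21884215] [0.51792454 0.36116329 0.19232543] [0.58094955 0.4079415  0.22972151]
spout 121 [0.54807427 0.20075767 0.0850068 ] [0.60978291 0.25981956 0.10307741] ((0.5810723304748535, 0.23461927473545074), (0.05464181676506996, 0.06056475266814232), 12.178815841674805)
side 4251 ((0.5749626755714417, 0.26698359847068787), (0.15232621133327484, 0.3142881989479065), 11.950471878051758)
boot 489 [0.5497823  0.39108534 0.2148753 ] [0.51858328 0.36361716 0.19350295] [0.57941277 0.41011481 0.23105388]
spout 78 [0.55356985 0.20144426 0.08515434] [0.61252549 0.25890461 0.10401554] ((0.5830878615379333, 0.22962790727615356), (0.0521993525326252, 0.0540870763361454), 9.204233169555664)
```

```bash
cat >> h.py <<'E'
from scipy.spatial.transform import Rotation as Ro
U=np.array([-.201,.9796,0]);V=np.array([-.9796,-.201,0]);O=np.array([.5663,.3057,0])
def stand(x,y,z): return O+x*U+y*V+np.array([0,0,z])
def Rtool(ax,jaw):
    ax=np.array(ax,float);ax/=np.linalg.norm(ax);jaw=np.array(jaw,float);jaw-=ax*(ax@jaw);jaw/=np.linalg.norm(jaw)
    return np.c_[ax,jaw,np.cross(ax,jaw)]
def cur():
    s=status.read_state(); return s['position'],Ro.from_euler('xyz',s['orientation']).as_matrix(),s
def goal(gp,R,off=.171):
    p,C,s=cur(); best=None
    for sg in(1,-1):
        T=R@np.diag([1,sg,sg]); rv=Ro.from_matrix(T@C.T).as_rotvec(degrees=True)
        if best is None or np.linalg.norm(rv)<np.linalg.norm(best[0]): best=(rv,T)
    t=(np.array(gp)-off*best[1][:,0]-p)*1000
    print('t',s['time'],'rot',best[0].round(2),np.linalg.norm(best[0]).round(1),'trans',t.round(1),np.linalg.norm(t).round(),'q',s['q'].round(2),'grasp now',(p+.171*C[:,0]).round(4),'ax',C[:,0].round(3),'jaw',C[:,1].round(3),'open',round(s['opening'],4),'F',s['force'].round(1))
TILT=Rtool(.643*U+[0,0,-.766],V)
DOWN=Rtool([0,0,-1],[1,0,0])
JAR=np.array([.464,.0142,0])
E
python3 - <<'E'
from h import *
goal(JAR+[0,0,.17],DOWN); goal(JAR+[0,0,.17],TILT)
E
```

```text
t 0.25 rot [-4.000e-02 -5.000e-02  6.337e+01] 63.4 trans [172.7 595.1 -63.1] 623.0 q [-1.19  0.12  1.65  0.    1.37 -0.08] grasp now [ 0.2913 -0.5808  0.2331] ax [-0.     0.001 -1.   ] jaw [ 0.448 -0.894 -0.001] open 0.0951 F [ 0.5  1.3 -0.9]
t 0.25 rot [ 38.57 -18.78  71.69] 83.5 trans [ 194.8  487.4 -103.1] 535.0 q [-1.19  0.12  1.65  0.    1.37 -0.08] grasp now [ 0.2913 -0.5808  0.2331] ax [-0.     0.001 -1.   ] jaw [ 0.448 -0.894 -0.001] open 0.0951 F [ 0.5  1.3 -0.9]
```

Request:
apply_moves(rot=[[3.3,-1.6,6.1],[6.6,-3.2,12.2],[9.9,-4.8,18.4],[13.2,-6.4,24.5],[16.5,-8.0,30.6],[19.8,-9.6,36.8],[23.1,-11.2,42.9],[26.4,-12.9,49.1]], translation=[[10,38,0],[20,76,0],[30,114,0],[40,152,0],[50,190,0],[62,228,0],[75,266,0],[90,304,0]], jaw=[1,1,1,1,1,1,1,1])

```text
time: 0.92
position: [0.3812, -0.2751, 0.4043]
orientation: [-2.929, 1.072, 1.557]
force: [1.2, -1.1, -0.5]
opening: 0.0952
```

Run:
```python
from h import *
goal(JAR+[0,0,.15],TILT)
```

```text
t 0.9167 rot [12.03 -5.8  22.42] 26.1 trans [ 104.9  181.6 -123.3] 243.0 q [-0.81 -0.21  1.99  0.34  1.72 -0.6 ] grasp now [ 0.3824 -0.1933  0.2541] ax [ 0.007  0.479 -0.878] jaw [ 0.975 -0.199 -0.101] open 0.0952 F [ 1.2 -1.1 -0.5]
```

Request:
apply_moves(rot=[[3,-1.4,5.6],[6,-2.9,11.2],[9,-4.3,16.8],[12,-5.8,22.4],[12,-5.8,22.4],[12,-5.8,22.4],[12,-5.8,22.4],[12,-5.8,22.4]], translation=[[15,30,-15],[30,60,-30],[45,90,-45],[60,120,-60],[75,150,-80],[90,170,-100],[105,181,-123],[105,181,-123]], jaw=[1,1,1,1,1,1,1,1])

```text
time: 1.58
position: [0.486, -0.0917, 0.2768]
orientation: [-3.133, 0.87, 1.783]
force: [-0.1, 0.3, -0.4]
opening: 0.0949
```

Run:
```python
from h import *
goal(JAR+[0,0,.038],TILT)
d=cam('wrist'); save(d,'w1.png')
t=cam('top'); save(t,'t3.png'); print(px(t,JAR+[0,0,.055]))
w=world(d)
m=(abs(w[...,0]-.464)<.06)&(abs(w[...,1]-.014)<.06)&(abs(w[...,2]-.0545)<.004); p=w[m]
if len(p)>20:
    A=np.c_[2*p[:,:2],np.ones(len(p))]; c=np.linalg.lstsq(A,(p[:,:2]**2).sum(1),rcond=None)[0]; print(len(p),c[:2],np.sqrt(c[2]+c[0]**2+c[1]**2),p.min(0),p.max(0))
```

```text
t 1.5833 rot [-0.09 -0.36 -0.16] 0.4 trans [ 1.000e-01 -1.800e+00 -1.078e+02] 108.0 q [-0.41 -0.01  2.06  0.55  1.55 -0.75] grasp now [0.4628 0.0162 0.1461] ax [-0.136  0.631 -0.764] jaw [ 0.979  0.204 -0.006] open 0.0949 F [-0.1  0.3 -0.4]
(np.float64(282.85001948392517), np.float64(253.99623821877333))
837 [0.46311658 0.01299696] 0.030334772944566636 [ 0.43150653 -0.01221395  0.05055571] [0.49559356 0.04561328 0.05550375]
```

View pics/w1.png

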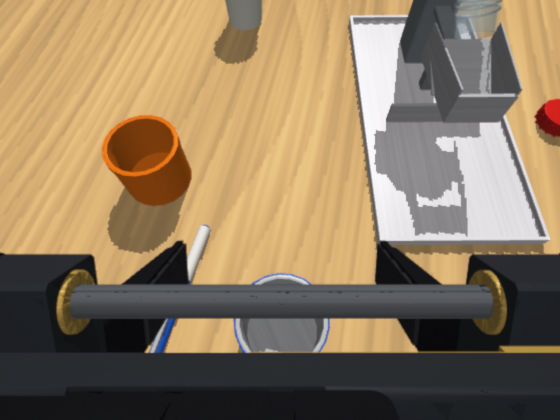

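Request:
apply_moves(rot=[[0,0,0],[0,0,0],[0,-0.3,-0.1],[0,-0.3,-0.1],[0,-0.3,-0.1],[0,-0.3,-0.1]], translation=[[0,-1,-25],[0,-2,-50],[0,-2,-75],[0,-2,-95],[0,-2,-108],[0,-2,-108]], jaw=[1,1,1,1,1,1])

```text
time: 2.18
position: [0.4851, -0.0963, 0.1712]
orientation: [3.141, 0.871, 1.771]
force: [-0.1, -0.8, -0.2]
opening: 0.0952
```

Request:
apply_moves(rot=[[0,0,0],[0,0,0],[0,0,0],[0,0,0],[0,0,0],[0,0,0],[0,0,0],[0,0,0]], translation=[[0,0,0],[0,0,0],[0,0,0],[0,0,0],[0,0,0],[0,0,0],[0,0,0],[0,0,0]], jaw=[0.4,0.3,0.2,0.2,0.2,0.2,0.2,0.2])

```text
time: 2.85
position: [0.4855, -0.0965, 0.172]
orientation: [3.14, 0.871, 1.77]
force: [-1.2, -1.8, 5.1]
opening: 0.0638
```

Run:
```python
from h import *
goal(JAR+[0,0,.038],TILT)
```

```text
t 2.85 rot [-0.08  0.05  0.08] 0.1 trans [ 0.6  3.  -3. ] 4.0 q [-0.41  0.16  2.09  0.57  1.37 -0.87] grasp now [0.4636 0.0115 0.0411] ax [-0.128  0.631 -0.765] jaw [0.98  0.2   0.001] open 0.0638 F [-1.2 -1.8  5.1]
```

Request:
apply_moves(rot=[[0,0,0],[0,0,0],[0,0,0],[0,0,0]], translation=[[0,0,20],[0,0,45],[0,0,70],[0,0,70]], jaw=[0.2,0.2,0.2,0.2])

```text
time: 3.18
position: [0.487, -0.0969, 0.246]
orientation: [3.13, 0.875, 1.762]
force: [1.4, -1.0, -2.1]
opening: 0.064
```

Run:
```python
from h import *
goal(stand(-.147,0,.075)-[0,.002,0],TILT)
t=cam('side'); save(t,'s3.png',(180,150,380,350),3)
```

```text
t 3.1833 rot [0.08 0.46 0.09] 0.5 trans [131.  148.9 -40. ] 202.0 q [-0.41  0.04  2.07  0.56  1.49 -0.8 ] grasp now [0.4661 0.0107 0.1147] ax [-0.122  0.629 -0.768] jaw [0.98  0.199 0.008] open 0.064 F [ 1.4 -1.  -2.1]
```

View pics/s3.png

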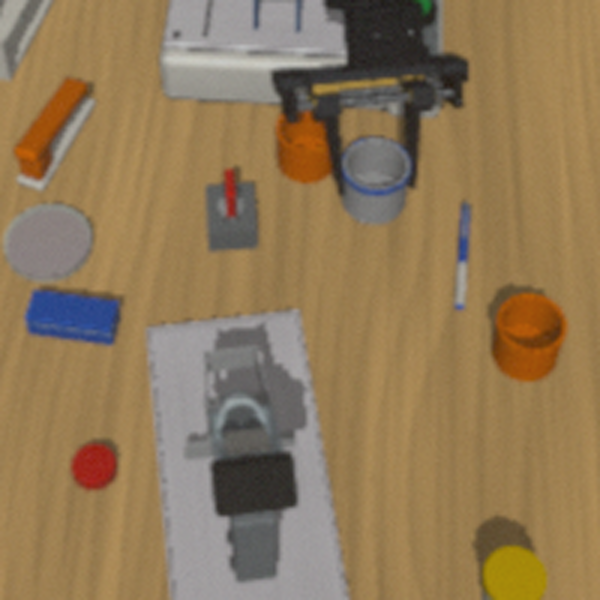

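Request:
apply_moves(rot=[[0,0,0],[0,0,0],[0,0,0],[0,0,0],[0,0.4,0],[0,0.4,0],[0,0.4,0],[0,0.4,0]], translation=[[20,22,0],[42,48,0],[66,75,0],[90,102,0],[110,125,0],[125,142,-10],[131,149,-25],[131,149,-40]], jaw=[0.2,0.2,0.2,0.2,0.2,0.2,0.2,0.2])

```text
time: 3.9
position: [0.6175, 0.054, 0.201]
orientation: [-3.137, 0.874, 1.777]
force: [0.3, -0.6, -2.4]
opening: 0.0639
```

Run:
```python
from h import *
goal(stand(-.147,0,.0455)-[0,.002,0],TILT)
d=cam('wrist'); save(d,'w2.png')
t=cam('top'); save(t,'t4.png',(90,130,350,340),3)
```

```text
t 3.9 rot [ 0.14 -0.13 -0.05] 0.2 trans [  0.4  -2.  -24.6] 25.0 q [-0.1   0.32  1.84  0.69  1.31 -0.6 ] grasp now [0.595  0.1613 0.0699] ax [-0.132  0.628 -0.767] jaw [ 0.979  0.202 -0.003] open 0.0639 F [ 0.3 -0.6 -2.4]
```

View pics/w2.png

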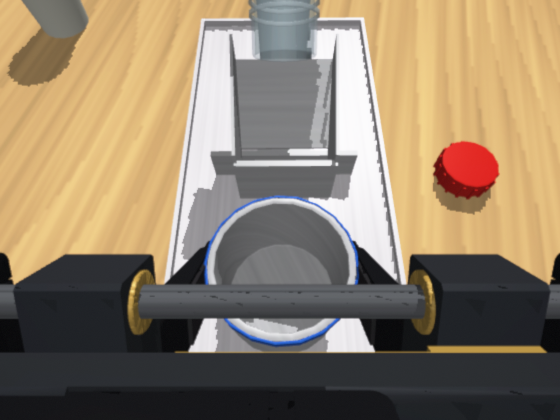

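View pics/t4.png

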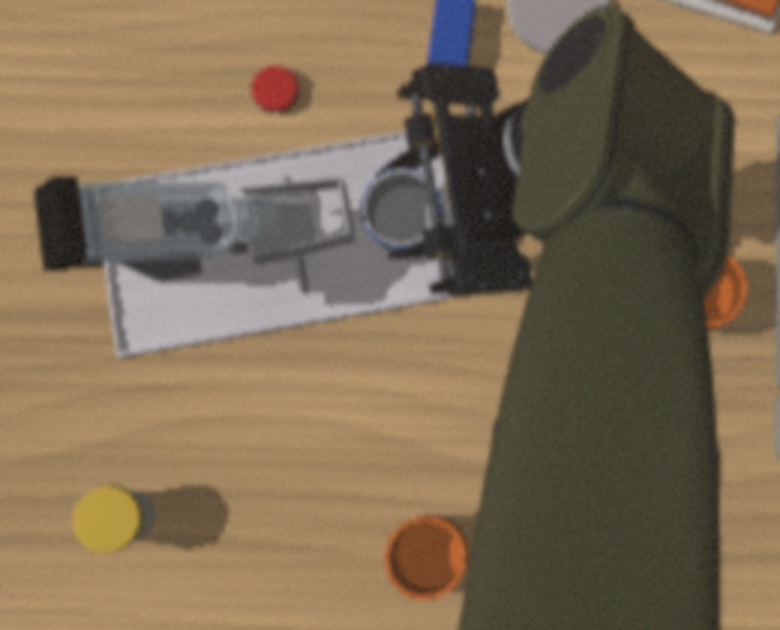

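Request:
apply_moves(rot=[[0,0,0],[0,0,0],[0,0,0],[0,0,0]], translation=[[0,-2,-9],[0,-2,-17],[0,-2,-24],[0,-2,-26]], jaw=[0.2,0.2,0.2,0.2])

```text
time: 4.33
position: [0.6146, 0.049, 0.1749]
orientation: [-3.119, 0.866, 1.794]
force: [-14.6, -11.5, 27.6]
opening: 0.0641
```

Run:
```python
from h import *
goal(stand(-.085,0,.0445)-[0,.002,0],TILT)
d=cam('wrist'); save(d,'w3.png'); w=world(d)
m=(abs(w[...,0]-.596)<.05)&(abs(w[...,1]-.162)<.06)&(abs(w[...,2]-.0585)<.004); p=w[m]
A=np.c_[2*p[:,:2],np.ones(len(p))]; c=np.linalg.lstsq(A,(p[:,:2]**2).sum(1),rcond=None)[0]; print(len(p),c[:2],np.sqrt(c[2]+c[0]**2+c[1]**2),p[:,2].mean()); q=np.r_[c[:2],0]-O; print('jar stand',q@U,q@V)
m=(w[...,2]>.085)&(w[...,2]<.105)&(abs(w[...,0]-.585)<.06)&(abs(w[...,1]-.21)<.05); p=w[m]-O; a=p@U;b=p@V; print('spout',a.min(),np.percentile(a,[1,99]),np.percentile(b,[1,99]))
f=(a<-.09); print('front plate',f.sum(),np.median(a[f]),np.percentile(b[f],[1,50,99]))
```

```text
t 4.3333 rot [-0.21 -0.89 -0.24] 0.9 trans [-9.1 63.7  0.6] 64.0 q [-0.11  0.35  1.85  0.69  1.29 -0.63] grasp now [0.59   0.1571 0.0447] ax [-0.144  0.632 -0.762] jaw [ 0.979  0.205 -0.014] open 0.0641 F [-14.6 -11.5  27.6]
4730 [0.59017941 0.15819839] 0.031451702939070174 0.05744155283399344
jar stand -0.14929233736932337 0.0062555501325161425
spout -0.10478308685893806 [-0.1042248  -0.04500484] [-0.02657503  0.02569701]
front plate 2551 -0.10305433666329324 [-0.02452599 -0.00177712  0.02240902]
```

View pics/w3.png

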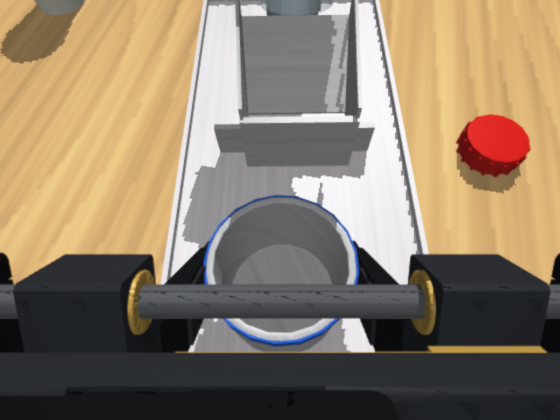

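Request:
apply_moves(rot=[[0,0,0],[-0.2,-0.9,-0.2],[-0.2,-0.9,-0.2],[-0.2,-0.9,-0.2]], translation=[[0,0,3],[3,1,3],[6,3,3],[6,3,3]], jaw=[0.2,0.2,0.2,0.2])

```text
time: 4.72
position: [0.6209, 0.0521, 0.1778]
orientation: [3.139, 0.873, 1.771]
force: [0.0, 0.6, -2.6]
opening: 0.064
```

```bash
cat >> h.py <<'E'
def jarfit(d,c0,zr,r=.05):
    w=world(d); m=(np.hypot(w[...,0]-c0[0],w[...,1]-c0[1])<r)&(abs(w[...,2]-zr)<.004); p=w[m]
    A=np.c_[2*p[:,:2],np.ones(len(p))]; c=np.linalg.lstsq(A,(p[:,:2]**2).sum(1),rcond=None)[0]
    q=np.r_[c[:2],0]-O
    print('jar',len(p),c[:2].round(4),'r',np.sqrt(c[2]+c[0]**2+c[1]**2).round(4),'z',p[:,2].mean().round(4),'stand',(q@U).round(4),(q@V).round(4)); return c[:2]
E
python3 - <<'E'
from h import *
goal(stand(-.085,0,.046)-[0,.002,0],TILT)
d=cam('wrist'); save(d,'w4.png'); jarfit(d,(.594,.162),.0585)
E
```

```text
t 4.7167 rot [0.03 0.1  0.03] 0.1 trans [-15.4  60.6  -0.8] 63.0 q [-0.1   0.36  1.84  0.69  1.28 -0.63] grasp now [0.5991 0.1597 0.0467] ax [-0.128  0.629 -0.766] jaw [0.98  0.201 0.002] open 0.064 F [ 0.   0.6 -2.6]
jar 4968 [0.599  0.1608] r 0.031 z 0.0588 stand -0.1485 -0.0029
```

Request:
apply_moves(rot=[[0,0,0],[0,0,0],[0,0,0],[0,0,0],[0,0,0],[0,0,0],[0,0,0],[0,0,0]], translation=[[-3,6,0],[-5,14,0],[-7,22,0],[-9,30,0],[-11,38,0],[-12.5,46,0],[-14,53,0],[-14.5,56,0]], jaw=[0.2,0.2,0.2,0.2,0.2,0.2,0.2,0.2])

```text
time: 5.43
position: [0.6057, 0.1095, 0.1776]
orientation: [3.141, 0.873, 1.774]
force: [-0.1, -1.0, -3.0]
opening: 0.0643
```

Run:
```python
from h import *
goal(stand(-.085,0,.046)-[0,.002,0],TILT)
d=cam('wrist'); save(d,'w5.png'); jarfit(d,(.585,.217),.0585)
d=cam('top'); save(d,'t5.png',(90,130,350,340),3)
d=cam('side'); save(d,'s5.png',(200,200,330,370),4)
```

```text
t 5.4333 rot [ 0.01  0.04 -0.08] 0.1 trans [-0.3  3.3 -0.6] 3.0 q [-0.01  0.33  1.87  0.73  1.22 -0.58] grasp now [0.5836 0.2171 0.0465] ax [-0.13   0.629 -0.766] jaw [0.979 0.202 0.001] open 0.0643 F [-0.1 -1.  -3. ]
jar 2356 [0.5832 0.2193] r 0.0322 z 0.0589 stand -0.088 0.0008
```

View pics/w5.png

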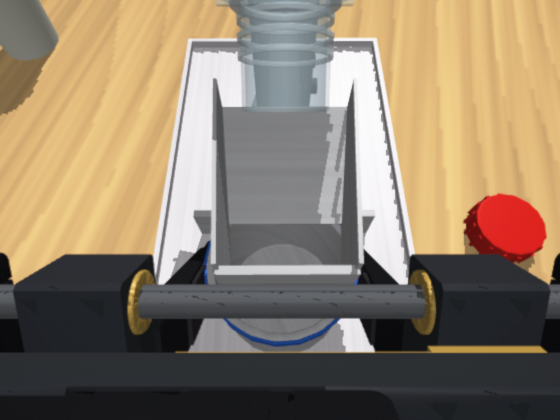

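View pics/s5.png

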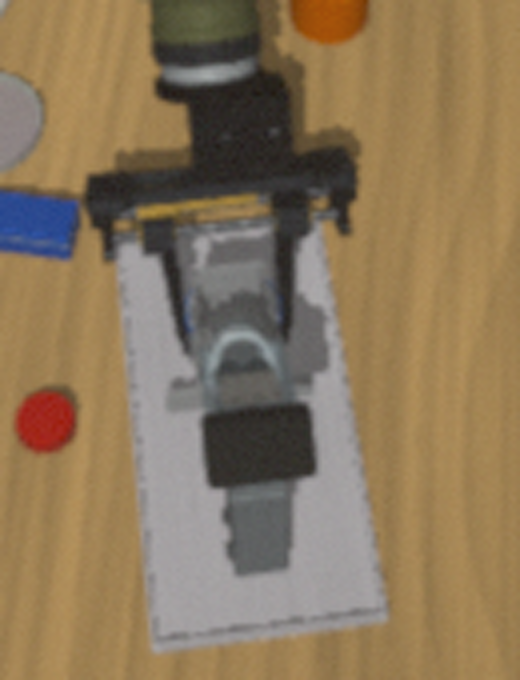

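Request:
apply_moves(rot=[[0,0,0],[0,0,0],[0,0,0],[0,0,0],[0,0,0],[0,0,0]], translation=[[0,1.5,0],[-0.4,3,0],[-0.6,4,0],[-0.6,4,-1],[-0.6,4,-2],[-0.6,4,-2]], jaw=[0.2,0.2,0.2,0.2,0.2,0.2])

```text
time: 6.08
position: [0.6058, 0.1123, 0.1761]
orientation: [3.14, 0.873, 1.773]
force: [-1.6, -1.7, 1.1]
opening: 0.0639
```

Run:
```python
from h import *
goal(stand(-.085,0,.046)-[0,.002,0],TILT)
d=cam('wrist'); jarfit(d,(.585,.221),.0585)
```

```text
t 6.0833 rot [ 0.    0.06 -0.04] 0.1 trans [-0.3  0.5  0.9] 1.0 q [-0.01  0.33  1.87  0.73  1.22 -0.57] grasp now [0.5837 0.22   0.0451] ax [-0.129  0.63  -0.766] jaw [0.979 0.202 0.001] open 0.0639 F [-1.6 -1.7  1.1]
jar 2046 [0.5831 0.2239] r 0.0339 z 0.058 stand -0.0835 0.0
```

Request:
apply_moves(rot=[[0,0,0],[0,0,0],[0,0,0],[0,0,0],[0,0,0],[0,0,0],[0,0,0],[0,0,0]], translation=[[0,0,0],[0,0,0],[0,0,0],[0,0,0],[3,-15,18],[7,-35,42],[11,-56,67],[15.5,-76,92]], jaw=[0.7,0.7,0.7,0.7,0.7,0.7,0.7,0.7])

```text
time: 6.8
position: [0.6211, 0.0357, 0.2688]
orientation: [3.141, 0.873, 1.774]
force: [0.9, 0.2, 0.0]
opening: 0.0808
```

Run:
```python
from h import *
goal(stand(-.085,0,.046),TILT)
d=cam('wrist'); save(d,'w6.png'); jarfit(d,(.585,.221),.0585)
# flask_points
```

```text
t 6.8 rot [-0.    0.01 -0.06] 0.1 trans [-15.6  79.  -91.8] 122.0 q [-0.13  0.24  1.81  0.66  1.41 -0.55] grasp now [0.5989 0.1434 0.1378] ax [-0.13   0.63  -0.766] jaw [0.979 0.202 0.   ] open 0.0808 F [0.9 0.2 0. ]
jar 961 [0.584 0.221] r 0.0302 z 0.0572 stand -0.0865 -0.0003
```

View pics/w6.png

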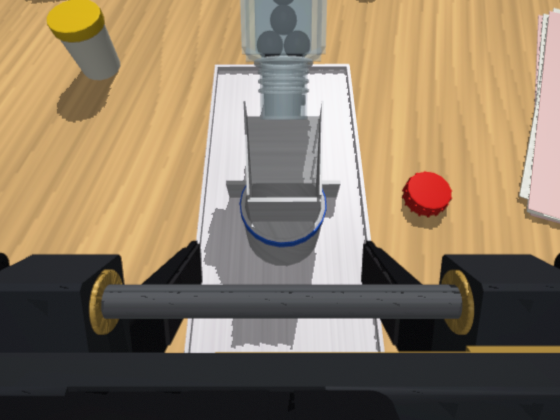

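Run:
```python
from h import *
for n in('wrist','top','side'):
    d=cam(n); w=world(d)-O; a=w@U;b=w@V;z=w[...,2]
    print(n)
    m=(abs(b)<.02)&(z>.1)&(z<.25)&(a>-.06)&(a<.12)
    if m.sum()<10: continue
    o=np.argsort(a[m]); A=a[m][o];Z=z[m][o];B=b[m][o]
    for lo in np.arange(-.06,.12,.01):
        k=(A>=lo)&(A<lo+.01)
        if k.sum()>2: print(lo.round(3),k.sum(),np.percentile(Z[k],[5,50,95]).round(4), end=' | ')
    print()
    m=(z>.13)&(z<.19)&(a>-.05)&(a<.09)&(abs(b)<.05); print('b range',np.percentile(b[m],[1,5,50,95,99]).round(4) if m.sum() else '')
```

```text
wrist
-0.06 126 [0.1094 0.1118 0.114 ] | -0.05 861 [0.107  0.1151 0.1208] | -0.04 996 [0.1124 0.1236 0.1294] | -0.03 1111 [0.1205 0.1322 0.1378] | -0.02 1536 [0.1267 0.1409 0.1454] | -0.01 1441 [0.1454 0.1497 0.1538] | 0.0 626 [0.1535 0.1558 0.1575] | 
b range [-0.0263 -0.0239 -0.0006  0.0231  0.0255]
top
-0.06 4 [0.1124 0.1139 0.1166] | -0.05 55 [0.1074 0.1163 0.1212] | -0.04 75 [0.1113 0.1245 0.1312] | -0.03 72 [0.1159 0.1319 0.1401] | -0.02 100 [0.1136 0.1415 0.1466] | -0.01 92 [0.1447 0.1507 0.1554] | 0.0 92 [0.1532 0.1595 0.1642] | 0.01 98 [0.1616 0.1676 0.1721] | 0.02 107 [0.1705 0.1762 0.1824] | 0.03 102 [0.1804 0.1852 0.1897] | 0.04 105 [0.1878 0.1942 0.1994] | 0.05 109 [0.1962 0.2015 0.2062] | 0.06 136 [0.203  0.2106 0.2214] | 0.07 105 [0.2188 0.2243 0.2278] | 0.08 63 [0.2163 0.2215 0.2255] | 0.09 48 [0.2037 0.2085 0.2141] | 0.1 13 [0.1986 0.2008 0.2033] | 
b range [-0.0261 -0.0237  0.0035  0.0263  0.0281]
side
-0.06 3 [0.1103 0.1136 0.114 ] | -0.05 19 [0.1108 0.1174 0.1221] | -0.04 20 [0.1186 0.1272 0.1314] | -0.03 23 [0.1349 0.1387 0.1404] | -0.02 31 [0.1401 0.1442 0.1473] | -0.01 31 [0.1475 0.1515 0.1568] | 0.0 37 [0.1573 0.1621 0.1652] | 0.01 33 [0.1657 0.1689 0.1736] | 0.02 32 [0.1745 0.1784 0.183 ] | 0.03 35 [0.1824 0.1858 0.1907] | 0.04 38 [0.1914 0.1948 0.1999] | 0.05 41 [0.1993 0.2027 0.2068] | 0.06 47 [0.1182 0.1235 0.2215] | 0.07 142 [0.1028 0.1207 0.2271] | 0.08 120 [0.2125 0.2186 0.2264] | 0.09 117 [0.2006 0.2078 0.2144] | 0.1 24 [0.1969 0.2001 0.2031] | 
b range [-0.0284 -0.0264 -0.0024  0.0214  0.0237]
```

Run:
```python
from h import *
ax=TILT[:,0]
goal(stand(-.163,.08,.145),TILT)
goal(stand(.007,.08,.140)-.011*ax,TILT)
```

```text
t 7.0 rot [0.02 0.16 0.01] 0.2 trans [-78.7 -13.7   7.2] 80.0 q [-0.13  0.24  1.81  0.66  1.41 -0.55] grasp now [0.5998 0.1436 0.1377] ax [-0.127  0.63  -0.766] jaw [0.98  0.201 0.003] open 0.0812 F [-0.4  0.1 -1.6]
t 7.0 rot [0.02 0.16 0.01] 0.2 trans [-111.4  145.9   10.6] 184.0 q [-0.13  0.24  1.81  0.66  1.41 -0.55] grasp now [0.5998 0.1436 0.1377] ax [-0.127  0.63  -0.766] jaw [0.98  0.201 0.003] open 0.0812 F [-0.4  0.1 -1.6]
```

Request:
apply_moves(rot=[[0,0,0],[0,0,0],[0,0,0],[0,0,0],[0,0,0],[0,0,0],[0,0,0],[0,0,0]], translation=[[-30,-5,8],[-60,-10,8],[-79,-14,8],[-85,20,9],[-92,55,10],[-99,90,10.5],[-106,120,10.5],[-111.4,145.9,10.5]], jaw=[-1,-1,-1,-1,-1,-1,-1,-1])

```text
time: 7.67
position: [0.508, 0.1842, 0.2771]
orientation: [-3.14, 0.873, 1.776]
force: [0.0, 0.0, 0.4]
opening: 0.0327
```

Run:
```python
from h import *
ax=TILT[:,0]
goal(stand(.007,.045,.140)-.011*ax,TILT)
t=cam('top'); save(t,'t6.png',(90,130,350,340),3)
```

```text
t 7.6667 rot [ 0.04 -0.06 -0.1 ] 0.1 trans [36.3  4.6  2.3] 37.0 q [ 0.13  0.02  2.03  0.74  1.26 -0.38] grasp now [0.4856 0.2918 0.1461] ax [-0.131  0.629 -0.766] jaw [ 0.979  0.203 -0.001] open 0.0327 F [0.  0.  0.4]
```

View pics/t6.png

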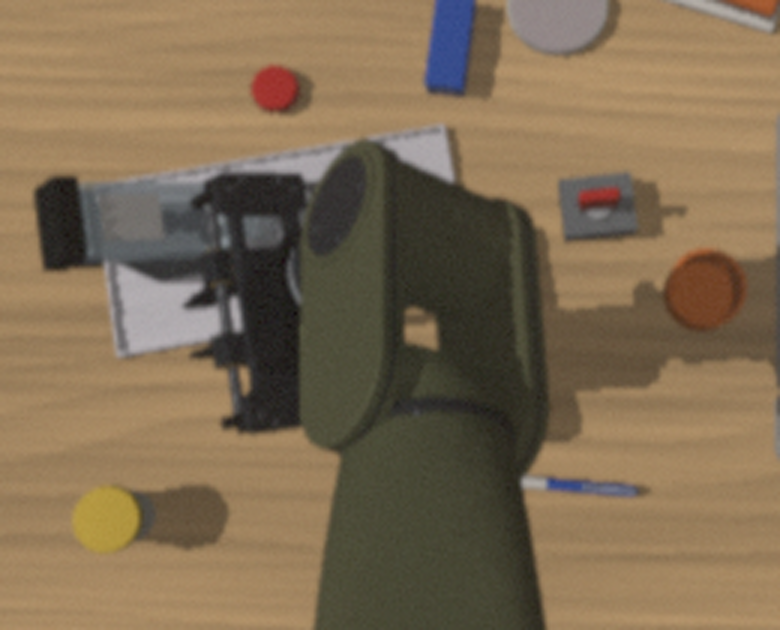

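Request:
apply_moves(rot=[[0,0,0],[0,0,0],[0,0,0],[0,0,0],[0,0,0]], translation=[[0,0,2],[0,0,2],[5,1,2],[12,2,2],[22.5,2,2]], jaw=[-1,-1,-1,-1,-1])

```text
time: 8.13
position: [0.5303, 0.1883, 0.2789]
orientation: [-3.138, 0.871, 1.78]
force: [0.5, 0.4, -0.1]
opening: 0.0009
```

Run:
```python
from h import *
ax=TILT[:,0]
goal(stand(.007,.0335,.140)-.011*ax,TILT)
```

```text
t 8.1333 rot [-0.07 -0.15 -0.22] 0.3 trans [25.3  2.9  0.5] 25.0 q [ 0.13  0.06  1.98  0.74  1.26 -0.37] grasp now [0.5074 0.2961 0.1481] ax [-0.134  0.63  -0.765] jaw [ 0.979  0.205 -0.002] open 0.0009 F [ 0.5  0.4 -0.1]
```

Request:
apply_moves(rot=[[0,0,0],[0,0,0]], translation=[[12.5,1.5,0.5],[25,3,0.5]], jaw=[-1,-1])

```text
time: 8.3
position: [0.557, 0.1904, 0.2794]
orientation: [-3.138, 0.871, 1.778]
force: [-1.3, -2.3, -2.2]
opening: 0.0003
```

Request:
apply_moves(rot=[[0,0,0],[0,0,0],[0,0,0],[0,0,0]], translation=[[-12.5,-1.5,0],[-25,-3,0],[-25,-3,0],[-25,-3,0]], jaw=[-1,-1,-1,-1])

```text
time: 8.63
position: [0.5328, 0.1867, 0.2793]
orientation: [-3.139, 0.871, 1.776]
force: [-0.6, 0.4, -0.2]
opening: 0.0005
```

Run:
```python
from h import *
ax=TILT[:,0]
goal(stand(.007,.0335,.140)-.011*ax,TILT)
d=cam('wrist'); save(d,'w7.png')
d=cam('side'); save(d,'s7.png',(200,200,330,370),4)
```

```text
t 8.6333 rot [-0.06 -0.11 -0.03] 0.1 trans [22.8  4.5  0.1] 23.0 q [ 0.12  0.07  1.98  0.74  1.26 -0.37] grasp now [0.5104 0.2946 0.1485] ax [-0.131  0.63  -0.765] jaw [ 0.979  0.202 -0.002] open 0.0005 F [-0.6  0.4 -0.2]
```

View pics/w7.png

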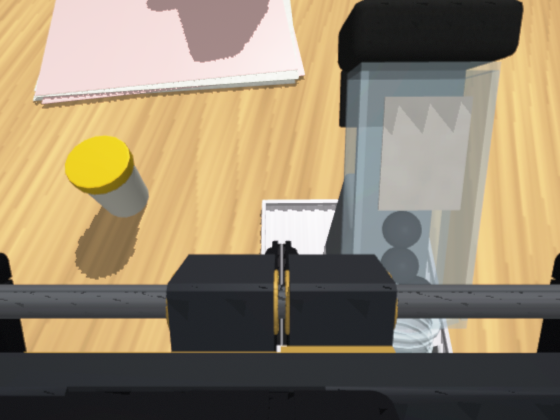

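View pics/s7.png

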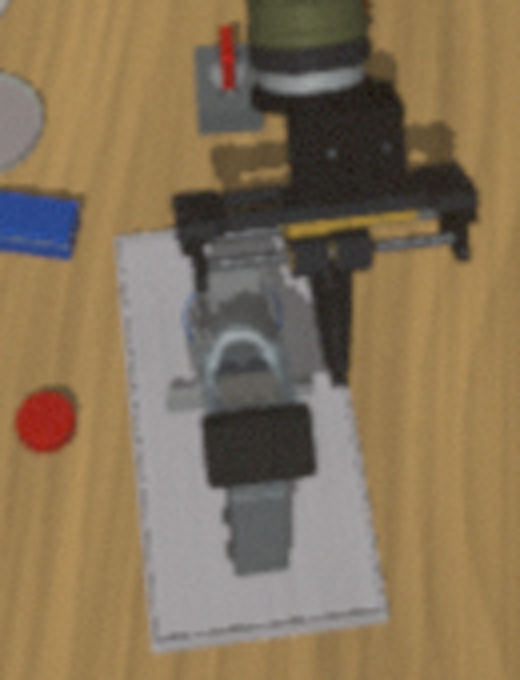

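Request:
apply_moves(rot=[[0,0,0],[0,0,0],[0,0,0]], translation=[[8,1.6,0],[19.5,4.5,0],[31,6.2,0]], jaw=[-1,-1,-1])

```text
time: 8.98
position: [0.5635, 0.1929, 0.2788]
orientation: [-3.128, 0.872, 1.791]
force: [-39.7, -21.5, 20.0]
opening: 0.0004
```

Request:
apply_moves(rot=[[0,0,0],[0,0,0],[0,0,0],[0,0,0]], translation=[[-12.5,-2.5,0],[-25,-5,0],[-25,-5,0],[-25,-5,0]], jaw=[-1,-1,-1,-1])

```text
time: 9.32
position: [0.5391, 0.188, 0.279]
orientation: [-3.129, 0.872, 1.79]
force: [-0.5, -0.6, 0.4]
opening: 0.0007
```

Run:
```python
from h import *
ax=TILT[:,0]
goal(stand(.007,.0335,.140)-.011*ax,TILT)
d=cam('wrist'); save(d,'w8.png',(280,0,560,280),2)
```

```text
t 9.3167 rot [ 0.07 -0.44 -0.42] 0.6 trans [16.5  3.2  0.4] 17.0 q [ 0.13  0.08  1.96  0.73  1.27 -0.37] grasp now [0.5152 0.2953 0.148 ] ax [-0.14   0.628 -0.766] jaw [ 0.978  0.208 -0.008] open 0.0007 F [-0.5 -0.6  0.4]
```

View pics/w8.png

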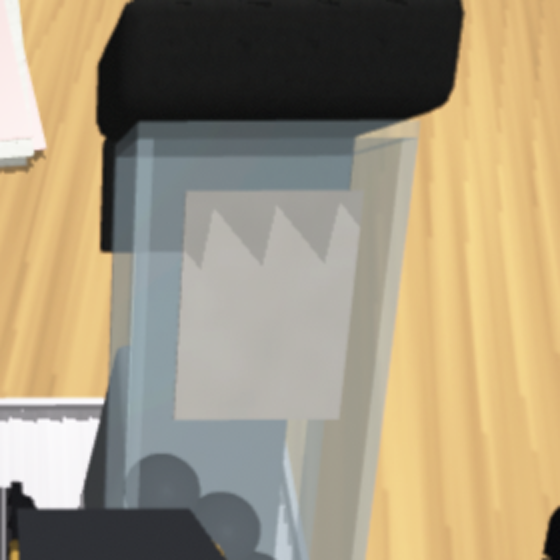

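Request:
apply_moves(rot=[[0,-0.3,-0.3],[0,-0.3,-0.3]], translation=[[9.5,2,0],[20,4,0]], jaw=[-1,-1])

```text
time: 9.53
position: [0.5603, 0.192, 0.2792]
orientation: [-3.138, 0.875, 1.778]
force: [-4.9, -7.7, -1.5]
opening: 0.0001
```

Request:
apply_moves(rot=[[0,0,0],[0,0,0],[0,0,0],[0,0,0]], translation=[[-12.5,-2.5,0],[-25,-5,0],[-25,-5,0],[-25,-5,0]], jaw=[-1,-1,-1,-1])

```text
time: 9.87
position: [0.5362, 0.1871, 0.2795]
orientation: [-3.14, 0.875, 1.777]
force: [-0.5, 0.7, -0.1]
opening: 0.0005
```

Run:
```python
from h import *
ax=TILT[:,0]
goal(stand(.007,.0335,.140)-.011*ax,TILT)
d=cam('wrist'); save(d,'w9.png',(280,0,560,280),2)
d=cam('side'); save(d,'s9.png',(230,230,300,370),6)
```

```text
t 9.8667 rot [ 0.13 -0.04 -0.11] 0.2 trans [19.4  4.  -0.1] 20.0 q [ 0.12  0.07  1.97  0.74  1.26 -0.37] grasp now [0.5138 0.2945 0.1483] ax [-0.131  0.628 -0.767] jaw [ 0.979  0.203 -0.001] open 0.0005 F [-0.5  0.7 -0.1]
```

View pics/w9.png

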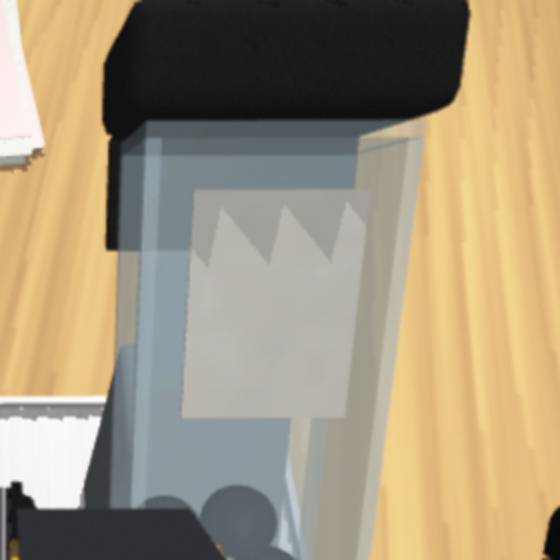

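View pics/s9.png

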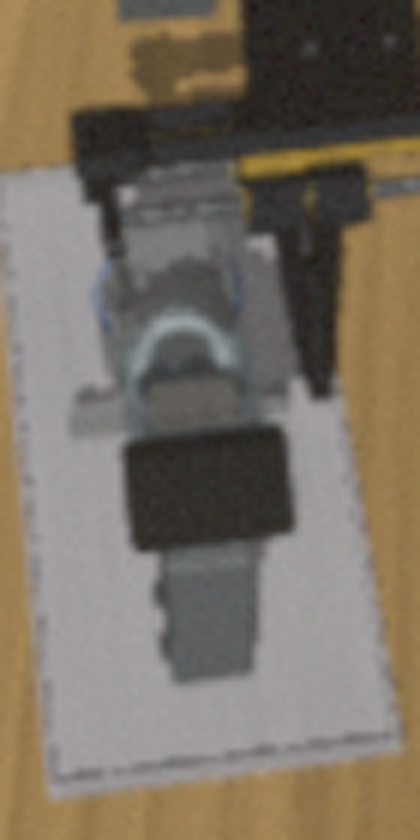

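Request:
apply_moves(rot=[[0,0,0],[0,0,0],[0,0,0],[0,0,0],[0,0,0],[0,0,0],[0,0,0],[0,0,0]], translation=[[12,2.4,0],[23.5,4.7,0],[10,2,0],[0,0,0],[12,2.4,0],[23.5,4.7,0],[10,2,0],[0,0,0]], jaw=[-1,-1,-1,-1,-1,-1,-1,-1])

```text
time: 10.63
position: [0.5362, 0.1871, 0.2796]
orientation: [-3.14, 0.875, 1.776]
force: [-0.0, 1.0, -1.1]
opening: 0.0009
```

Run:
```python
from h import *
ax=TILT[:,0]
goal(stand(.007,.0335,.140)-.011*ax,TILT)
d=cam('wrist'); save(d,'w10.png',(280,0,560,280),2)
d=cam('side'); save(d,'s10.png',(230,230,300,330),6)
```

```text
t 10.6333 rot [ 0.13 -0.03 -0.12] 0.2 trans [19.4  4.1 -0.2] 20.0 q [ 0.12  0.07  1.97  0.74  1.26 -0.37] grasp now [0.5138 0.2944 0.1484] ax [-0.131  0.628 -0.767] jaw [ 0.979  0.203 -0.001] open 0.0009 F [-0.   1.  -1.1]
```

View pics/w10.png

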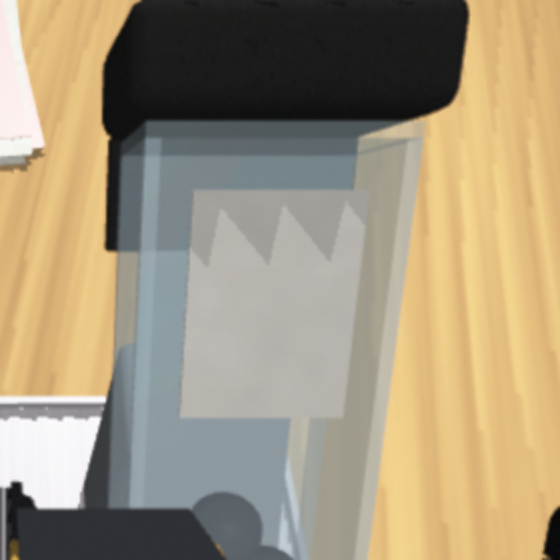

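View pics/s10.png

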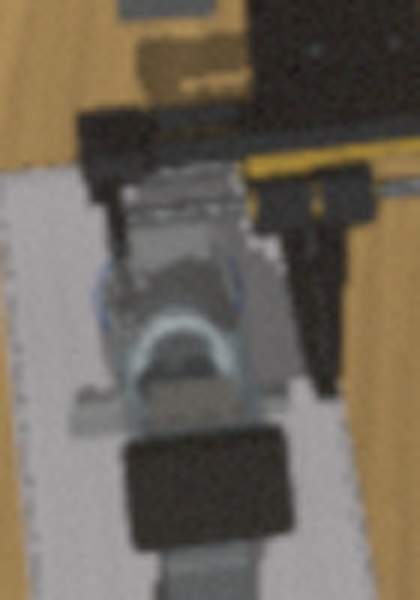

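Request:
apply_moves(rot=[[0,0,0],[0,0,0],[0,0,0],[0,0,0],[0,0,0],[0,0,0],[0,0,0],[0,0,0]], translation=[[10,2,0],[24.5,5,0],[10,2,0],[0,0,0],[0,0,0],[10,2,0],[24.5,5,0],[0,0,0]], jaw=[-1,-1,-1,-1,-1,-1,-1,-1])

```text
time: 11.4
position: [0.5396, 0.1873, 0.2791]
orientation: [3.141, 0.875, 1.772]
force: [-0.8, -1.0, 0.6]
opening: 0.0007
```

Run:
```python
from h import *
ax=TILT[:,0]
goal(stand(.007,.0335,.140)-.011*ax,TILT)
d=cam('wrist'); save(d,'w11.png',(280,0,560,280),2)
```

```text
t 11.4 rot [0.15 0.05 0.03] 0.2 trans [16.   3.9  0.3] 16.0 q [ 0.12  0.08  1.96  0.74  1.26 -0.37] grasp now [0.5177 0.2947 0.1478] ax [-0.128  0.628 -0.768] jaw [0.98  0.201 0.   ] open 0.0007 F [-0.8 -1.   0.6]
```

View pics/w11.png

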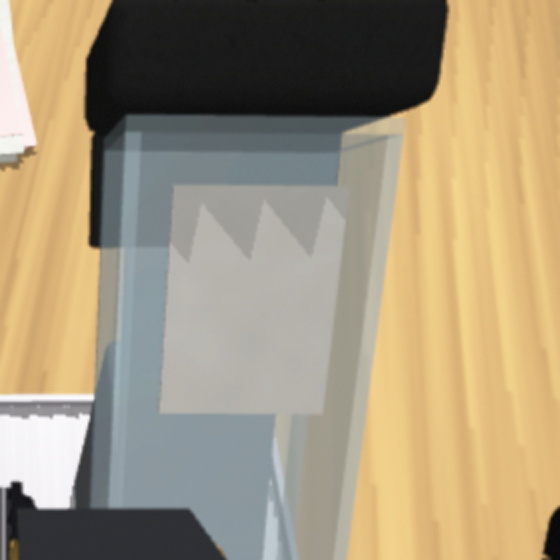

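Request:
apply_moves(rot=[[0,0,0],[0,0,0],[0,0,0],[0,0,0],[0,0,0]], translation=[[-25,-5,0],[-40,-8,2],[-35,-40,2],[-27,-75,4],[-20,-110,4]], jaw=[-1,-1,-1,-1,-1])

```text
time: 11.87
position: [0.5147, 0.0762, 0.2827]
orientation: [-3.136, 0.875, 1.783]
force: [1.8, -0.4, -0.3]
opening: 0.0003
```

Run:
```python
from h import *
goal(stand(-.085,0,.046),TILT)
d=cam('wrist'); save(d,'w12.png',(200,0,560,280),2); jarfit(d,(.585,.221),.0585)
d=cam('side'); save(d,'s12.png',(230,230,300,330),6)
```

```text
t 11.8667 rot [ 0.17 -0.17 -0.29] 0.4 trans [  90.8   38.5 -105.8] 145.0 q [-0.08 -0.    2.04  0.67  1.39 -0.51] grasp now [0.4916 0.1834 0.1515] ax [-0.135  0.627 -0.767] jaw [ 0.979  0.206 -0.004] open 0.0003 F [ 1.8 -0.4 -0.3]
jar 514 [0.5826 0.2216] r 0.0308 z 0.0571 stand -0.0857 0.0009
```

View pics/w12.png

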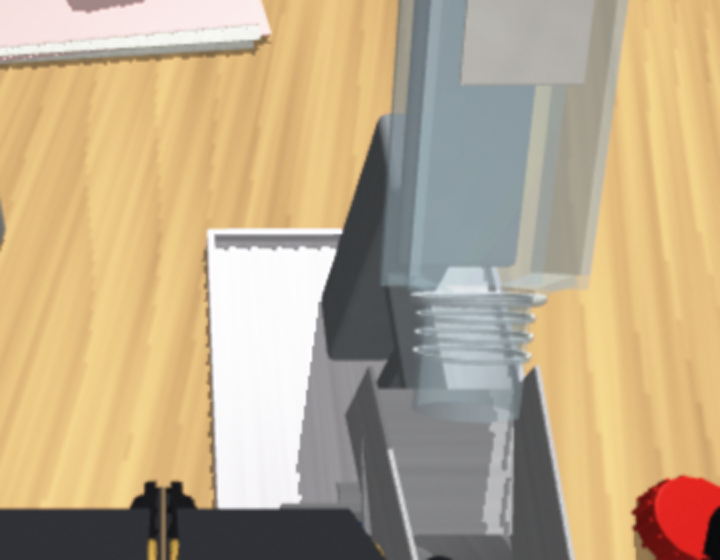

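View pics/s12.png

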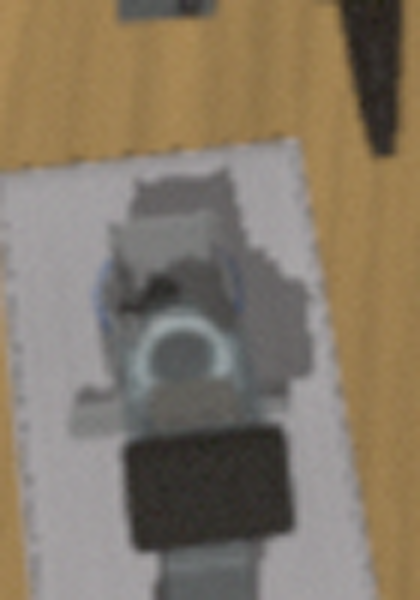

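Run:
```python
from h import *
ax=TILT[:,0]
goal(np.array([.583,.2205,.045])-.12*ax,TILT)
```

```text
t 11.9667 rot [ 0.24 -0.16  0.09] 0.3 trans [104.7 -36.3 -14.8] 112.0 q [-0.08 -0.    2.04  0.67  1.39 -0.51] grasp now [0.4936 0.1807 0.1513] ax [-0.13   0.627 -0.768] jaw [ 0.98   0.199 -0.004] open 0.0007 F [-1.2  1.1  0.2]
```

Request:
apply_moves(rot=[[0,0,0],[0,0,0],[0,0,0],[0.2,-0.1,0.1],[0.2,-0.1,0.1],[0.2,-0.1,0.1],[0.2,-0.1,0.1],[0.2,-0.1,0.1]], translation=[[10,-35,0],[40,-36,0],[75,-36,-7],[104,-36,-15],[104,-36,-15],[104,-36,-15],[104,-36,-15],[104,-36,-15]], jaw=[0.7,0.7,0.7,0.7,0.7,0.7,0.7,0.7])

```text
time: 12.63
position: [0.6193, 0.038, 0.268]
orientation: [-3.14, 0.873, 1.775]
force: [-0.5, -0.3, -0.2]
opening: 0.0482
```

Run:
```python
from h import *
goal(np.array([.583,.2205,.045]),TILT)
d=cam('wrist'); save(d,'w13.png'); jarfit(d,(.585,.221),.0585)
```

```text
t 12.6333 rot [ 0.04 -0.05 -0.04] 0.1 trans [-14.2  74.8 -92.1] 119.0 q [-0.13  0.23  1.81  0.66  1.41 -0.55] grasp now [0.597  0.1456 0.137 ] ax [-0.13   0.629 -0.766] jaw [ 0.979  0.202 -0.001] open 0.0482 F [-0.5 -0.3 -0.2]
jar 964 [0.5841 0.2209] r 0.0302 z 0.0572 stand -0.0866 -0.0004
```

View pics/w13.png

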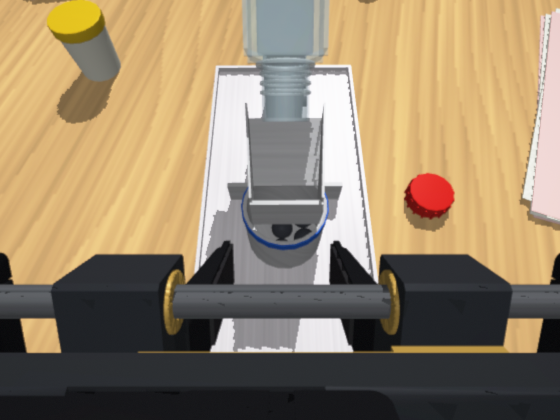

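Request:
apply_moves(rot=[[0,0,0],[0,0,0],[0,0,0],[0,0,0],[0,0,0],[0,0,0],[0,0,0],[0,0,0]], translation=[[0,0,0],[0,0,0],[0,0,0],[0,0,0],[-4,20,-24],[-8,40,-49],[-11,60,-74],[-13.5,72,-91]], jaw=[0.7,0.7,0.7,0.7,0.7,0.7,0.7,0.7])

```text
time: 13.35
position: [0.6045, 0.1112, 0.1751]
orientation: [-3.137, 0.873, 1.778]
force: [-0.8, -0.8, -0.2]
opening: 0.0808
```

Request:
apply_moves(rot=[[0,0,0],[0,0,0],[0,0,0],[0,0,0],[0,0,0],[0,0,0],[0,0,0]], translation=[[0,0,0],[0,0,0],[0,0,0],[0,0,0],[0,0,0],[0,0,0],[0,0,0]], jaw=[0.2,0.2,0.2,0.2,0.2,0.2,0.2])

```text
time: 13.93
position: [0.6052, 0.1105, 0.1763]
orientation: [-3.141, 0.874, 1.774]
force: [0.8, -2.2, 0.1]
opening: 0.0643
```

Run:
```python
from h import *
goal(stand(-.148,0,.047)-[0,.002,0],TILT)
```

```text
t 13.9333 rot [ 0.07 -0.03 -0.02] 0.1 trans [ 12.9 -59.5   1.7] 61.0 q [-0.01  0.33  1.87  0.73  1.22 -0.57] grasp now [0.583  0.218  0.0452] ax [-0.13   0.629 -0.767] jaw [ 0.98   0.201 -0.001] open 0.0643 F [ 0.8 -2.2  0.1]
```

Request:
apply_moves(rot=[[0,0,0],[0,0,0],[0,0,0],[0,0,0],[0,0,0],[0,0,0],[0,0,0],[0,0,0]], translation=[[0.5,-2,1],[2,-10,1.2],[4,-20,1.2],[6.5,-30,1.2],[8.5,-40,1.2],[11,-50,1.2],[12.5,-57,1.2],[12.9,-59.5,1.2]], jaw=[0.2,0.2,0.2,0.2,0.2,0.2,0.2,0.2])

```text
time: 14.6
position: [0.6186, 0.0494, 0.1774]
orientation: [-3.141, 0.874, 1.772]
force: [-0.4, -0.8, -3.4]
opening: 0.0641
```

Request:
apply_moves(rot=[[0,0,0],[0,0,0],[0,0,0]], translation=[[0,0,-1],[0,0,-2],[0,0,-2]], jaw=[0.2,0.2,0.2])

```text
time: 14.85
position: [0.619, 0.0492, 0.1763]
orientation: [3.141, 0.874, 1.772]
force: [-0.4, -3.6, 1.6]
opening: 0.0644
```

Run:
```python
from h import *
goal(stand(-.148,0,.047)-[0,.002,0],TILT)
d=cam('wrist'); save(d,'w14.png'); jarfit(d,(.595,.16),.0585)
```

```text
t 14.85 rot [0.07 0.03 0.05] 0.1 trans [-0.8  1.8  1.7] 3.0 q [-0.11  0.36  1.84  0.69  1.28 -0.63] grasp now [0.5971 0.1568 0.0452] ax [-0.128  0.629 -0.767] jaw [0.98 0.2  0.  ] open 0.0644 F [-0.4 -3.6  1.6]
jar 4766 [0.5967 0.1587] r 0.0314 z 0.0577 stand -0.1501 -0.0002
```

View pics/w14.png

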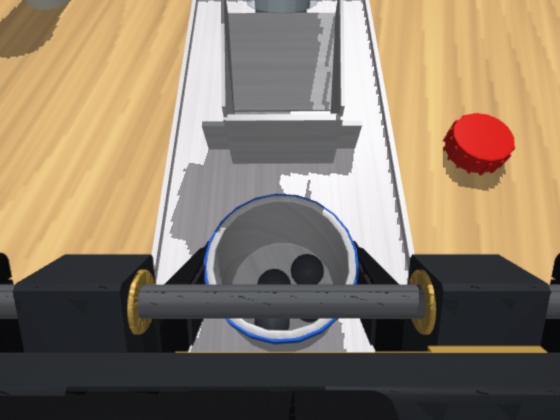

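Request:
apply_moves(rot=[[0,0,0],[0,0,0],[0,0,0],[0,0,0],[0,0,0],[0,0,0],[0,0,0],[0,0,0]], translation=[[0,0,0],[0,0,0],[0,0,0],[0,0,0],[3,-15,18],[7,-35,42],[11,-56,70],[16,-80,105]], jaw=[0.8,0.8,0.8,0.8,0.8,0.8,0.8,0.8])

```text
time: 15.57
position: [0.634, -0.03, 0.2795]
orientation: [-3.136, 0.872, 1.778]
force: [1.0, -0.4, 0.6]
opening: 0.0858
```

Run:
```python
from h import *
d=cam('wrist'); c=jarfit(d,(.595,.16),.0585); save(d,'w15.png')
goal(np.r_[.5968,.159,.14],DOWN)
```

```text
jar 1413 [0.5971 0.16  ] r 0.0308 z 0.0571 stand -0.1489 -0.0009
t 15.6167 rot [-39.62  -3.39 -11.16] 41.3 trans [-40.7 193.   21.7] 198.0 q [-0.23  0.26  1.74  0.63  1.49 -0.6 ] grasp now [0.6172 0.0734 0.1577] ax [-0.119  0.628 -0.769] jaw [0.98  0.198 0.01 ] open 0.0855 F [ 3.9 -2.2  5.2]
```

View pics/w15.png

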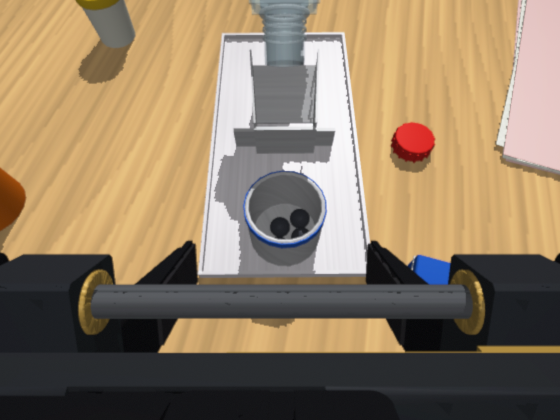

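Request:
apply_moves(rot=[[-6.6,-0.5,-1.8],[-13.2,-1.1,-3.7],[-19.8,-1.7,-5.6],[-26.4,-2.2,-7.4],[-33,-2.8,-9.3],[-39.6,-3.4,-11.2],[-39.6,-3.4,-11.2],[-39.6,-3.4,-11.2]], translation=[[-6,26,15],[-12,54,25],[-18,84,32],[-24,114,34],[-30,144,32],[-36,170,26],[-40,190,22],[-40.5,193,21.5]], jaw=[0.8,0.8,0.8,0.8,0.8,0.8,0.8,0.8])

```text
time: 16.28
position: [0.5955, 0.1626, 0.3098]
orientation: [-2.439, 1.569, 2.278]
force: [-0.5, 0.8, 0.4]
opening: 0.0859
```

Run:
```python
from h import *
d=cam('wrist'); c=jarfit(d,(.597,.16),.0585); save(d,'w16.png')
goal(np.r_[c,.044],DOWN)
```

```text
jar 1934 [0.5973 0.1599] r 0.0303 z 0.0573 stand -0.149 -0.001
t 16.3333 rot [-0.06 -0.06 -0.19] 0.2 trans [  1.3  -1.5 -95. ] 95.0 q [0.18 0.13 1.81 0.   1.2  0.17] grasp now [0.5958 0.1616 0.139 ] ax [-0.001  0.001 -1.   ] jaw [ 1.     0.003 -0.001] open 0.0857 F [-0.4 -0.5  0. ]
```

View pics/w16.png

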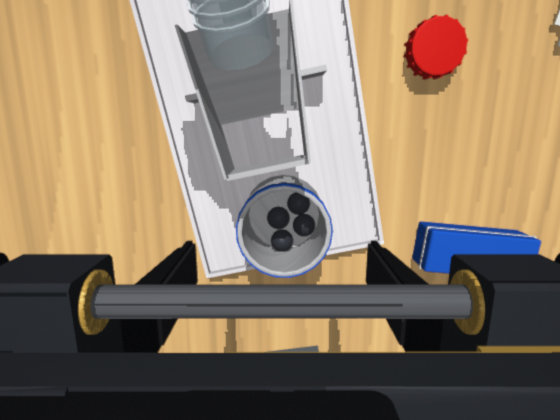

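Request:
apply_moves(rot=[[0,0,0],[0,0,0],[0,0,0],[0,0,0],[0,0,0]], translation=[[1,-1,-25],[1.3,-1.5,-50],[1.3,-1.5,-75],[1.3,-1.5,-95],[1.3,-1.5,-95]], jaw=[0.8,0.8,0.8,0.8,0.8])

```text
time: 16.75
position: [0.5955, 0.1583, 0.2098]
orientation: [-1.535, 1.561, -3.104]
force: [-1.1, -0.2, -0.5]
opening: 0.0857
```

Request:
apply_moves(rot=[[0,0,0],[0,0,0],[0,0,0],[0,0,0],[0,0,0],[0,0,0],[0,0,0],[0,0,0]], translation=[[0,0,0],[0,0,0],[0,0,0],[0,0,0],[0,0,0],[0,0,30],[0,0,65],[0,0,100]], jaw=[0.2,0.2,0.2,0.2,0.2,0.2,0.2,0.2])

```text
time: 17.42
position: [0.5946, 0.1582, 0.3093]
orientation: [-1.507, 1.557, -3.076]
force: [0.5, -0.2, -2.7]
opening: 0.0623
```

Run:
```python
from h import *
goal(np.r_[.576,-.10,.30],DOWN)
d=cam('wrist'); save(d,'w17.png')
```

```text
t 17.4167 rot [ 0.05 -0.8  -0.11] 0.8 trans [ -18.6 -258.2  161.7] 305.0 q [0.17 0.13 1.81 0.   1.22 0.17] grasp now [0.5922 0.1581 0.1384] ax [-0.014 -0.001 -1.   ] jaw [ 1.     0.002 -0.014] open 0.0623 F [ 0.5 -0.2 -2.7]
```

View pics/w17.png

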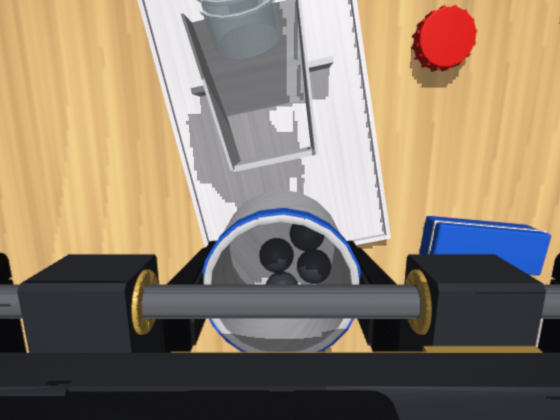

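```bash
cat >> h.py <<'E'
def held(d):
    p,C,s=cur(); g=p+.171*C[:,0]
    hsv=cv2.cvtColor(d['image'],cv2.COLOR_RGB2HSV); w=world(d)
    m=(cv2.inRange(hsv,(105,90,40),(130,255,255))>0)&(np.hypot(w[...,0]-g[0],w[...,1]-g[1])<.05)&(abs(w[...,2]-g[2]-.012)<.02)
    q=w[m]; c=q.mean(0); n=np.linalg.svd(q-c)[2][2]; n*=np.sign(n[2])
    A=np.c_[2*q[:,:2],np.ones(len(q))]; k=np.linalg.lstsq(A,(q[:,:2]**2).sum(1),rcond=None)[0]
    print('held rim',len(q),k[:2].round(4),'r',np.sqrt(k[2]+k[0]**2+k[1]**2).round(4),'z',q[:,2].min().round(4),q[:,2].max().round(4),'n',n.round(3),'minus grasp',(k[:2]-g[:2]).round(4))
E
python3 - <<'E'
from h import *
d=cam('wrist'); held(d)
E
```

```text
held rim 1302 [0.5975 0.1612] r 0.0321 z 0.139 0.1677 n [-0.025  0.038  0.999] minus grasp [-0.0005  0.002 ]
```

Run:
```python
from h import *
goal(np.r_[.576,-.14,.26],DOWN)
import pickle
d,s=pickle.load(open('d.pkl','rb'))
print(plane(d,404.5,210,.1),plane(d,340+177/4,140+263/4,.153))
for dd,b in((d,(340,140)),):
    # platform corners screws
    for u,v in((91,104),(416,115),(428,458),(92,450)): print(plane(dd,b[0]+u/4,b[1]+v/4,.095).round(4))
for u,v in((104,277),(348,289),(340,458),(75,446)): print('s',plane(s,220+u/4,50+v/4,.095).round(4))
```

```text
t 17.5167 rot [-0.12  0.19 -0.12] 0.3 trans [ -21.5 -298.8  113.2] 320.0 q [0.17 0.12 1.8  0.   1.21 0.17] grasp now [0.5981 0.1592 0.1468] ax [ 0.003  0.002 -1.   ] jaw [1.    0.002 0.003] open 0.0623 F [ 2.   0.1 -2. ]
[ 0.57404413 -0.27325429  0.1       ] [ 0.57349243 -0.21085712  0.153     ]
[ 0.6808 -0.1745  0.095 ]
[ 0.6801 -0.3742  0.095 ]
[ 0.4708 -0.3741  0.095 ]
[ 0.4702 -0.174   0.095 ]
s [ 0.6789 -0.3732  0.095 ]
s [ 0.4699 -0.3723  0.095 ]
s [ 0.4706 -0.1741  0.095 ]
s [ 0.6802 -0.1725  0.095 ]
```

Request:
apply_moves(rot=[[0,0,0],[0,0,0],[0,0,0],[0,0,0],[0,0,0],[0,0,0],[0,0,0],[0,0,0]], translation=[[0,0,25],[0,-10,55],[-2,-40,85],[-5,-75,110],[-8,-110,113],[-11,-147,113],[-14,-184,113],[-17,-221,113]], jaw=[0.2,0.2,0.2,0.2,0.2,0.2,0.2,0.2])

```text
time: 18.18
position: [0.5797, -0.0636, 0.4293]
orientation: [2.644, 1.568, 1.076]
force: [0.4, 0.2, -4.1]
opening: 0.0623
```

Run:
```python
from h import *
goal(np.r_[.575,-.195,.26],DOWN)
```

```text
t 18.1833 rot [-0.15  0.08 -0.15] 0.2 trans [  -4.7 -131.4    1.7] 132.0 q [-0.2  -0.04  1.78  0.    1.4  -0.2 ] grasp now [ 0.5799 -0.0632  0.2583] ax [ 0.001  0.003 -1.   ] jaw [1.    0.003 0.001] open 0.0623 F [ 0.4  0.2 -4.1]
```

Request:
apply_moves(rot=[[0,0,0],[0,0,0],[0,0,0],[0,0,0],[0,0,0],[0,0,0],[0,0,0],[0,0,0]], translation=[[-1,-30,0],[-2,-60,0],[-3,-90,0],[-4,-120,0],[-4.5,-150,0],[-4.5,-180,0],[-4.5,-205,0],[-4.5,-212,0]], jaw=[0.2,0.2,0.2,0.2,0.2,0.2,0.2,0.2])

```text
time: 18.85
position: [0.5745, -0.2787, 0.4271]
orientation: [-2.664, 1.568, 2.048]
force: [-0.6, -1.1, -3.4]
opening: 0.0623
```

Run:
```python
from h import *
goal(np.r_[.5755,-.2755,.165],DOWN)
d=cam('wrist'); held(d); save(d,'w18.png')
d=cam('side'); save(d,'s18.png',(220,50,350,200),4)
d=cam('top'); save(d,'t18.png',(340,140,540,300),4)
```

```text
t 18.85 rot [-0.14 -0.07  0.03] 0.2 trans [  1.    3.2 -91.1] 91.0 q [-0.54  0.09  1.65  0.    1.4  -0.54] grasp now [ 0.5743 -0.2783  0.2561] ax [-0.001  0.002 -1.   ] jaw [ 1.    -0.    -0.001] open 0.0623 F [-0.6 -1.1 -3.4]
held rim 1306 [ 0.5745 -0.2762] r 0.0321 z 0.2486 0.2765 n [-0.017  0.041  0.999] minus grasp [0.0001 0.0016]
```

View pics/w18.png

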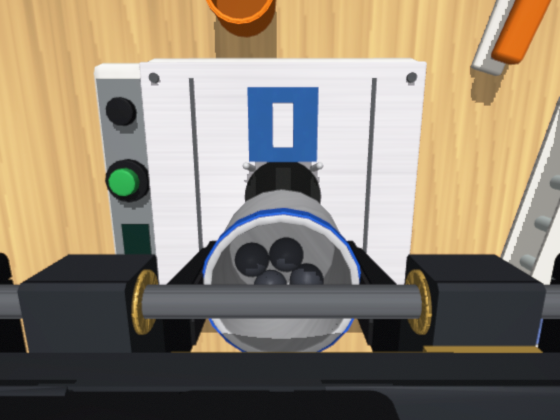

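View pics/s18.png

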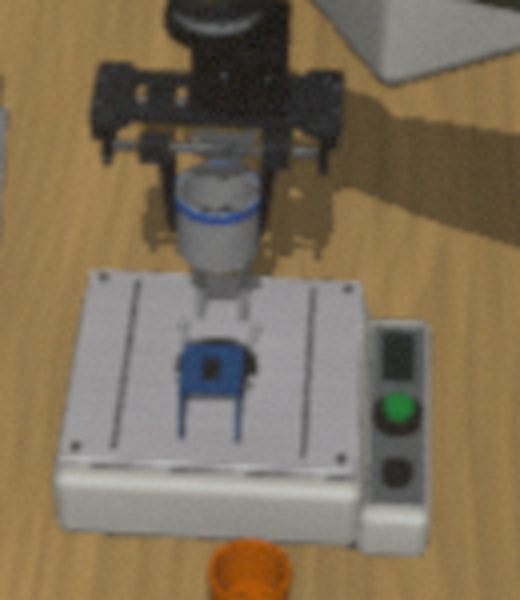

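View pics/t18.png

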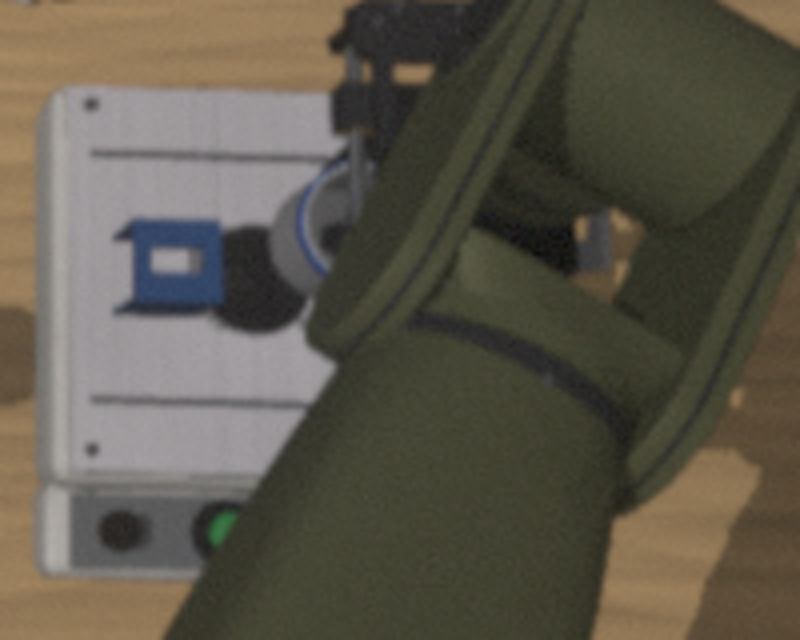

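Run:
```python
from h import *
goal(np.r_[.5755,-.2755,.165],DOWN)
for n in('side','top'):
    d=cam(n); w=world(d)
    for y0 in(-.56,-.52,-.48,-.44,-.40,-.36,-.32):
        m=(w[...,1]>y0)&(w[...,1]<y0+.04)&(w[...,2]>.18)&(w[...,0]>.45)&(w[...,0]<.70)
        m2=m&(abs(w[...,0]-.575)<.03)
        print(n,y0,m.sum(),np.percentile(w[m][:,2],[0,5,50]).round(3) if m.sum() else '', np.percentile(w[m2][:,2],[0,5,50]).round(3) if m2.sum() else '')
```

```text
t 19.0 rot [-0.27 -0.04 -0.1 ] 0.3 trans [  0.5   0.1 -91.7] 92.0 q [-0.53  0.08  1.65  0.    1.41 -0.53] grasp now [ 0.5749 -0.2748  0.2567] ax [-0.001  0.005 -1.   ] jaw [ 1.     0.002 -0.001] open 0.0621 F [ 0.1  0.1 -3.8]
side -0.56 0  
side -0.52 0  
side -0.48 0  
side -0.44 0  
side -0.4 54 [0.229 0.233 0.251] [0.229 0.233 0.251]
side -0.36 8 [0.237 0.237 0.239] [0.237 0.237 0.239]
side -0.32 771 [0.232 0.245 0.359] [0.232 0.24  0.266]
top -0.56 0  
top -0.52 0  
top -0.48 0  
top -0.44 0  
top -0.4 111 [0.271 0.283 0.294] [0.271 0.283 0.294]
top -0.36 174 [0.539 0.552 0.568] [0.539 0.552 0.567]
top -0.32 2470 [0.246 0.416 0.567] [0.246 0.559 0.568]
```

Request:
apply_moves(rot=[[0,0,0],[0,0,0],[0,0,0],[-0.2,0,-0.1],[-0.2,0,-0.1],[-0.2,0,-0.1]], translation=[[0.5,0,-25],[0.5,0,-50],[0.5,0,-70],[0.5,0,-85],[0.5,0,-90],[0.5,0,-90]], jaw=[0.2,0.2,0.2,0.2,0.2,0.2])

```text
time: 19.6
position: [0.5755, -0.2729, 0.3364]
orientation: [-2.324, 1.567, 2.392]
force: [-0.1, 0.0, -3.6]
opening: 0.0625
```

Run:
```python
from h import *
goal(np.r_[.5755,-.2755,.132],DOWN)
d=cam('wrist'); held(d); save(d,'w19.png')
d=cam('side'); save(d,'s19.png',(220,50,350,200),4)
```

```text
t 19.6 rot [-0.16 -0.17 -0.2 ] 0.3 trans [  0.   -2.6 -33.4] 33.0 q [-0.53  0.15  1.74  0.    1.26 -0.53] grasp now [ 0.575  -0.2725  0.1654] ax [-0.003  0.003 -1.   ] jaw [ 1.     0.003 -0.003] open 0.0625 F [-0.1  0.  -3.6]
held rim 1318 [ 0.5752 -0.2704] r 0.032 z 0.1594 0.1849 n [-0.015  0.041  0.999] minus grasp [-0.0006  0.0029]
```

View pics/w19.png

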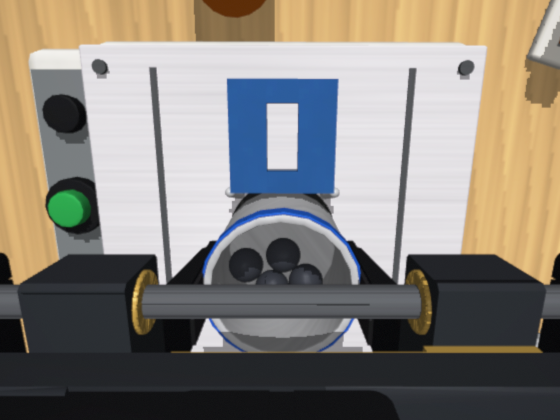

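View pics/s19.png

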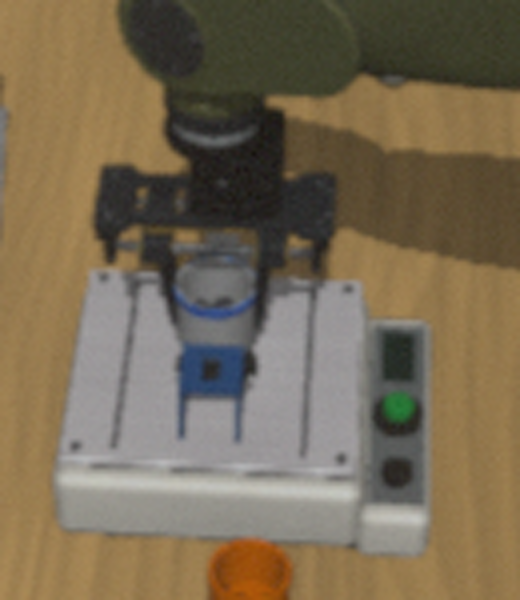

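Run:
```python
from h import *
d=cam('wrist'); w=world(d); hsv=cv2.cvtColor(d['image'],cv2.COLOR_RGB2HSV)
m=(cv2.inRange(hsv,(105,120,40),(125,255,255))>0)&(w[...,2]>.146)&(w[...,2]<.16)&(w[...,1]>-.245); p=w[m]
print(p.min(0),p.max(0),np.percentile(p,[1,99],axis=0),cv2.minAreaRect(p[:,:2].astype(np.float32)),np.median(p[:,2]))
# slot: non-blue within block
bl=(cv2.inRange(hsv,(105,120,40),(125,255,255))>0)
for u,v in((267,103),(298,103),(298,169),(267,169)): print(plane(d,u,v,.153).round(4))
print([plane(d,u,v,.095).round(4) for u,v in((99,67),(466,68))])
```

```text
[ 0.5513391  -0.23655474  0.14771084] [ 0.59899746 -0.18645601  0.15382793] [[ 0.55197058 -0.23591653  0.14993903]
 [ 0.59847604 -0.18706089  0.15309302]] ((0.5752162337303162, -0.21152979135513306), (0.04989617317914963, 0.04778534173965454), 89.6764144897461) 0.15155064139643631
[ 0.5702 -0.1979  0.153 ]
[ 0.5839 -0.1979  0.153 ]
[ 0.5843 -0.2269  0.153 ]
[ 0.5701 -0.2269  0.153 ]
[array([ 0.4706, -0.175 ,  0.095 ]), array([ 0.6839, -0.1747,  0.095 ])]
```

Request:
apply_moves(rot=[[0,0,0],[0,0,0],[0,0,0],[0,0,0]], translation=[[0,-2,-8],[0,-2,-16],[0,-2,-22],[0,-2,-25]], jaw=[0.2,0.2,0.2,0.2])

```text
time: 20.08
position: [0.5759, -0.276, 0.3138]
orientation: [1.799, 1.57, 0.231]
force: [0.6, -0.2, -4.5]
opening: 0.0626
```

Request:
apply_moves(rot=[[0,0,0],[0,0,0],[0,0,0]], translation=[[0,0,-1.5],[0,0,-3],[0,0,-4]], jaw=[0.2,0.2,0.2])

```text
time: 20.33
position: [0.5759, -0.276, 0.3093]
orientation: [2.37, 1.57, 0.802]
force: [-0.3, 0.9, -4.2]
opening: 0.0623
```

Run:
```python
from h import *
goal(np.r_[.5755,-.2755,.132],DOWN)
d=cam('wrist'); held(d); save(d,'w20.png')
```

```text
t 20.3333 rot [-0.03  0.03 -0.14] 0.1 trans [-0.4  0.5 -6.3] 6.0 q [-0.53  0.17  1.76  0.    1.21 -0.53] grasp now [ 0.5759 -0.276   0.1383] ax [ 0.001  0.001 -1.   ] jaw [1.    0.002 0.001] open 0.0623 F [-0.3  0.9 -4.2]
held rim 4027 [ 0.5759 -0.2633] r 0.032 z 0.1307 0.1578 n [-0.011  0.05   0.999] minus grasp [-0.0001  0.0127]
```

Request:
apply_moves(rot=[[0,0,0],[0,0,0],[0,0,0]], translation=[[0,0,-1.5],[0,0,-3],[0,0,-3]], jaw=[0.2,0.2,0.2])

```text
time: 20.63
position: [0.5758, -0.276, 0.3061]
orientation: [2.55, 1.57, 0.982]
force: [0.2, -0.1, -3.6]
opening: 0.0623
```

Request:
apply_moves(rot=[[0,0,0],[0,0,0],[0,0,0]], translation=[[0,0,-1.5],[0,0,-3],[0,0,-3]], jaw=[0.2,0.2,0.2])

```text
time: 20.88
position: [0.5758, -0.276, 0.303]
orientation: [2.484, 1.57, 0.915]
force: [0.1, -0.6, -4.0]
opening: 0.0623
```

Request:
apply_moves(rot=[[0,0,0],[0,0,0],[0,0,0]], translation=[[0,0,-1],[0,0,-2],[0,0,-3]], jaw=[0.2,0.2,0.2])

```text
time: 21.13
position: [0.5761, -0.2761, 0.3028]
orientation: [-3.089, 1.57, 1.626]
force: [-6.9, 3.2, 12.1]
opening: 0.0624
```

Request:
apply_moves(rot=[[0,0,0],[0,0,0],[0,0,0],[0,0,0],[0,0,0]], translation=[[0,0,0],[0,0,0],[0,0,0],[0,0,0],[0,0,0]], jaw=[0.6,0.6,0.6,0.6,0.6])

```text
time: 21.55
position: [0.5761, -0.2761, 0.3026]
orientation: [-3.079, 1.57, 1.636]
force: [0.4, -0.5, 1.7]
opening: 0.0757
```

Request:
apply_moves(rot=[[0,0,0],[0,0,0],[0,0,0],[0,0,0],[0,0,0]], translation=[[0,0,20],[0,0,45],[0,0,75],[0,0,110],[0,0,140]], jaw=[0.6,0.6,0.6,0.6,0.6])

```text
time: 21.97
position: [0.576, -0.2761, 0.4443]
orientation: [2.348, 1.57, 0.78]
force: [1.5, 0.0, 0.4]
opening: 0.0765
```

Run:
```python
from h import *
goal(np.r_[.5755,-.2755,.132],DOWN)
d=cam('wrist'); jarfit(d,(.576,-.274),.150); save(d,'w21.png')
d=cam('side'); jarfit(d,(.576,-.274),.150,.04); save(d,'s21.png',(220,50,350,200),4)
```

```text
t 21.9667 rot [-0.02  0.02 -0.14] 0.1 trans [  -0.5    0.6 -141.3] 141.0 q [-0.53  0.08  1.63  0.    1.43 -0.53] grasp now [ 0.5761 -0.276   0.2733] ax [ 0.  0. -1.] jaw [1.    0.002 0.   ] open 0.0765 F [1.5 0.  0.4]
jar 2248 [ 0.5763 -0.2664] r 0.0338 z 0.1496 stand -0.5625 0.1052
jar 84 [ 0.5785 -0.273 ] r 0.0312 z 0.1496 stand -0.5694 0.1044
```

View pics/w21.png

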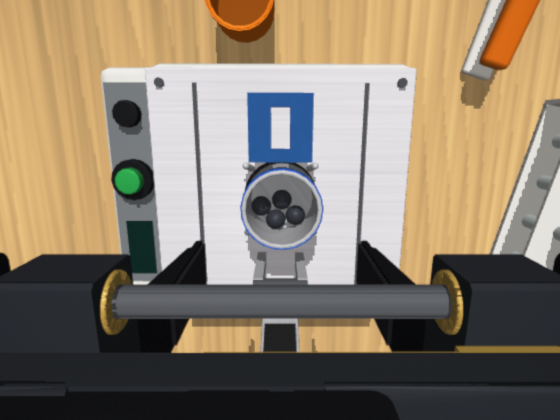

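View pics/s21.png

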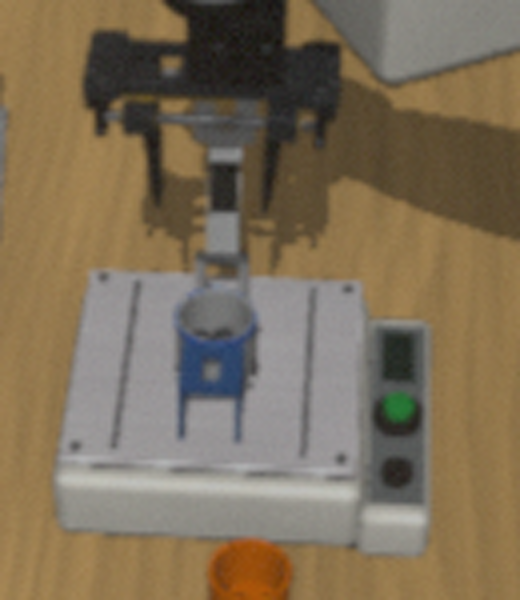

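Request:
apply_moves(rot=[[0,0,0],[0,0,0],[0,0,0],[0,0,0],[0,0,0],[0,0,0],[0,0,0],[0,0,0]], translation=[[0,0,35],[0,0,70],[0,0,85],[0,-30,85],[0,-65,85],[0,-100,85],[0,-135,85],[0,-165,85]], jaw=[-0.5,-0.5,-0.5,-0.5,-0.5,-0.5,-0.5,-0.5])

```text
time: 22.73
position: [0.5766, -0.4437, 0.5334]
orientation: [1.104, 1.561, -0.465]
force: [0.2, 0.3, 0.4]
opening: 0.0281
```

Run:
```python
from h import *
goal(np.r_[.576,-.44,.288],DOWN)
d=cam('wrist'); save(d,'w22.png'); w=world(d)
for y in np.arange(-.40,-.33,.01):
    m=(abs(w[...,1]-y)<.005)&(abs(w[...,0]-.576)<.03)&(w[...,2]>.16)&(w[...,2]<.32)
    if m.sum(): print(y.round(3),m.sum(),w[m].min(0).round(3),w[m].max(0).round(3))
```

```text
t 22.7333 rot [ 0.26  0.51 -0.11] 0.6 trans [ -0.6   3.7 -74.4] 74.0 q [-0.73  0.25  1.3   0.    1.59 -0.73] grasp now [ 0.5781 -0.4445  0.3624] ax [ 0.009 -0.004 -1.   ] jaw [1.    0.002 0.009] open 0.0281 F [0.2 0.3 0.4]
-0.39 218 [ 0.552 -0.386  0.293] [ 0.599 -0.385  0.298]
-0.38 1237 [ 0.552 -0.385  0.268] [ 0.599 -0.375  0.298]
-0.37 936 [ 0.551 -0.375  0.247] [ 0.599 -0.365  0.278]
-0.36 414 [ 0.563 -0.365  0.218] [ 0.588 -0.355  0.248]
-0.35 285 [ 0.563 -0.355  0.19 ] [ 0.588 -0.346  0.224]
-0.34 284 [ 0.554 -0.345  0.16 ] [ 0.597 -0.335  0.19 ]
-0.33 44 [ 0.554 -0.335  0.16 ] [ 0.597 -0.332  0.162]
```

View pics/w22.png

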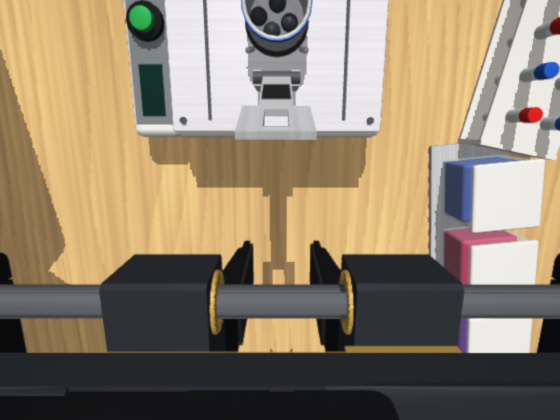

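Request:
apply_moves(rot=[[0,0,0],[0.2,0.4,0],[0.2,0.4,0],[0.2,0.4,0],[0.2,0.4,0]], translation=[[-0.5,0,-25],[-0.5,0,-50],[-0.5,0,-74],[-0.5,10,-74],[-0.5,25,-74]], jaw=[-0.5,-0.5,-0.5,-0.5,-0.5])

```text
time: 23.2
position: [0.5748, -0.4229, 0.4543]
orientation: [-1.649, 1.567, 3.06]
force: [-1.3, 0.0, -0.4]
opening: 0.0243
```

Request:
apply_moves(rot=[[0,0,0],[0,0,0],[0,0,0],[0,0,0],[0,0,0],[0,0,0]], translation=[[0,15,0],[0,30,0],[0,45,0],[0,60,0],[0,75,0],[0,88,0]], jaw=[-0.5,-0.5,-0.5,-0.5,-0.5,-0.5])

```text
time: 23.7
position: [0.5749, -0.3329, 0.4554]
orientation: [-1.373, 1.568, -2.947]
force: [-0.8, 0.1, -0.5]
opening: 0.0237
```

Run:
```python
from h import *
goal(np.r_[.576,-.32,.288],DOWN)
d=cam('wrist'); save(d,'w23.png')
d=cam('side'); save(d,'s23.png',(220,50,350,200),4)
```

```text
t 23.7 rot [ 0.03 -0.15  0.17] 0.2 trans [ 1.1 12.9  3.6] 13.0 q [-0.61  0.13  1.56 -0.    1.45 -0.6 ] grasp now [ 0.5744 -0.333   0.2844] ax [-0.003 -0.001 -1.   ] jaw [ 1.    -0.003 -0.003] open 0.0237 F [-0.8  0.1 -0.5]
```

View pics/w23.png

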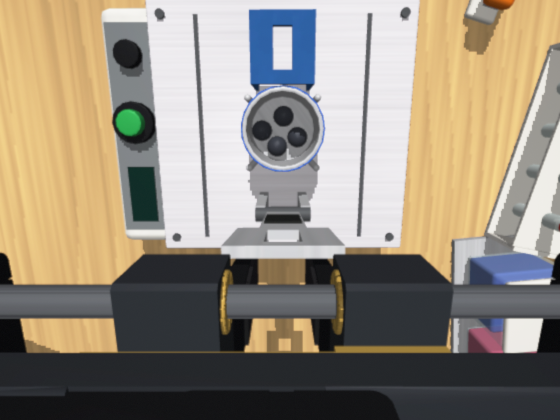

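View pics/s23.png

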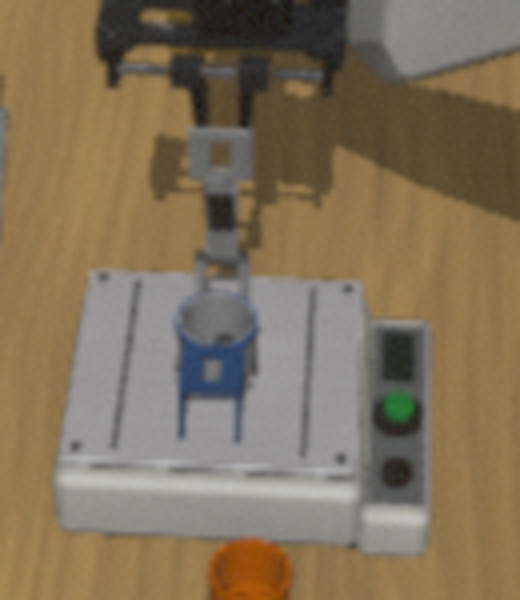

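Request:
apply_moves(rot=[[0,0,0],[0,0,0],[0,0,0],[0,0,0],[0,0,0],[0,0,0],[0,0,0],[0,0,0]], translation=[[0,12,0],[0,24,0],[0,32,0],[0,32,0],[0,32,0],[0,32,20],[0,32,50],[0,32,80]], jaw=[-0.5,-0.5,-0.5,-0.5,-0.5,-0.5,-0.5,-0.5])

```text
time: 24.47
position: [0.575, -0.3011, 0.5341]
orientation: [-1.889, 1.564, 2.822]
force: [-0.3, -0.9, -0.1]
opening: 0.0237
```

Request:
apply_moves(rot=[[0,0,0],[0,0,0],[0,0,0],[0,0,0],[0,0,0],[0,0,0],[0,0,0],[0,0,0]], translation=[[0,0,0],[0,0,0],[0,0,0],[0,0,0],[0,0,0],[0,0,0],[0,0,0],[0,0,0]], jaw=[-0.5,-0.5,-0.5,-0.5,-0.5,-0.5,-0.5,-0.5])

```text
time: 25.13
position: [0.575, -0.3011, 0.5335]
orientation: [-1.919, 1.563, 2.791]
force: [-0.7, -0.8, -0.0]
opening: 0.0239
```

Run:
```python
from h import *
goal(np.r_[.576,-.32,.288],DOWN)
d=cam('wrist'); save(d,'w24.png'); w=world(d)
for y in (-.31,-.29,-.27,-.25,-.23,-.2,-.193):
    m=(abs(w[...,1]-y)<.004)&(abs(w[...,0]-.576)<.012)&(w[...,2]>.12)&(w[...,2]<.32)
    if m.sum(): print(y,m.sum(),np.median(w[m][:,2]).round(4))
d=cam('side'); save(d,'s24.png',(220,50,350,200),4)
```

```text
t 25.1333 rot [-0.15 -0.41  0.11] 0.5 trans [  1.  -18.9 -74.5] 77.0 q [-0.56  0.08  1.49 -0.    1.58 -0.56] grasp now [ 0.5738 -0.3006  0.3625] ax [-0.007  0.003 -1.   ] jaw [ 1.    -0.002 -0.007] open 0.0239 F [-0.7 -0.8 -0. ]
-0.31 179 0.1566
-0.29 191 0.1568
-0.27 195 0.1566
-0.25 199 0.1565
-0.23 208 0.1564
-0.2 103 0.156
-0.193 246 0.1562
```

View pics/w24.png

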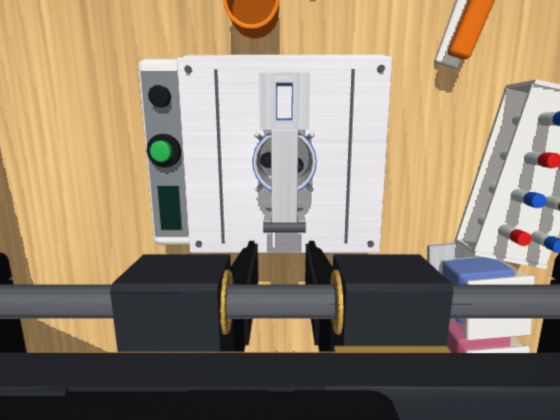

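View pics/s24.png

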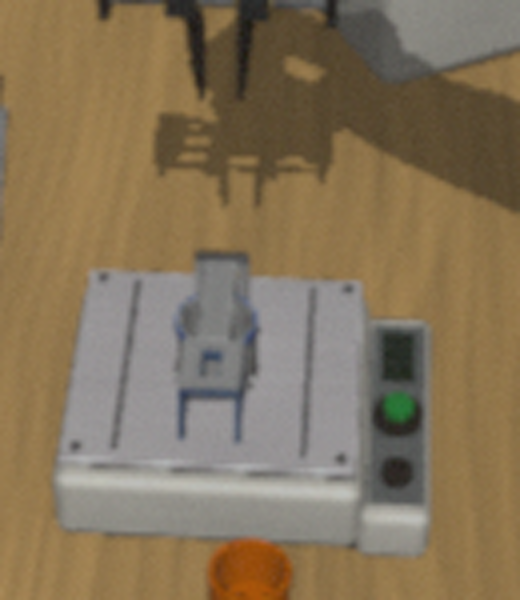

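Run:
```python
from h import *
import pickle
goal(np.r_[.60,-.04,.26],DOWN)
```

```text
t 25.2333 rot [-0.13 -0.38  0.11] 0.4 trans [  25.   261.  -102.9] 282.0 q [-0.56  0.08  1.49 -0.    1.58 -0.56] grasp now [ 0.5738 -0.3007  0.3629] ax [-0.007  0.002 -1.   ] jaw [ 1.    -0.002 -0.007] open 0.0238 F [-0.4 -0.  -0.8]
```

Request:
apply_moves(rot=[[0,-0.3,0],[0,-0.3,0],[0,-0.3,0],[0,-0.3,0],[0,-0.3,0],[0,-0.3,0],[0,-0.3,0],[0,-0.3,0]], translation=[[3,33,0],[6,66,0],[9,99,-10],[12,132,-30],[15,165,-50],[18,198,-70],[22,231,-90],[25,261,-103]], jaw=[0,0,0,0,0,0,0,0])

```text
time: 25.9
position: [0.5995, -0.0381, 0.4287]
orientation: [-2.242, 1.566, 2.469]
force: [-0.0, 0.3, -0.3]
opening: 0.0476
```

Run:
```python
from h import *
d=cam('wrist'); save(d,'w25.png'); w=world(d); hsv=cv2.cvtColor(d['image'],cv2.COLOR_RGB2HSV)
m=((hsv[...,0]<6)|(hsv[...,0]>172))&(hsv[...,1]>140)&(abs(w[...,0]-.60)<.06)&(abs(w[...,1])<.06)
m2=m&(w[...,2]>.066); p=w[m2]; print(m.sum(),m2.sum(),p.mean(0),p.min(0),p.max(0),cv2.minAreaRect(p[:,:2].astype(np.float32)))
b=(abs(w[...,2]-.029)<.004)&(abs(w[...,0]-.60)<.06)&(abs(w[...,1])<.06); print('block',cv2.minAreaRect(w[b][:,:2].astype(np.float32)))
goal(np.r_[p.mean(0)[:2],.06],DOWN)
```

```text
360 349 [0.60819302 0.0013162  0.07409085] [ 0.59987214 -0.01505761  0.06819285] [0.6141665  0.02848843 0.40732987] ((0.6075351238250732, 0.007016876712441444), (0.009402867406606674, 0.044615983963012695), 7.740122318267822)
block ((0.5831792950630188, -0.008785571902990341), (0.11534257978200912, 0.07021225988864899), 20.070348739624023)
t 25.95 rot [-0.41 -0.43 -0.12] 0.6 trans [   8.8   35.4 -194.9] 198.0 q [-0.15  0.    1.74  0.01  1.41 -0.15] grasp now [ 0.5981 -0.0329  0.2549] ax [-0.008  0.007 -1.   ] jaw [ 1.     0.002 -0.008] open 0.0478 F [-1.5  2.7 -1.5]
```

View pics/w25.png

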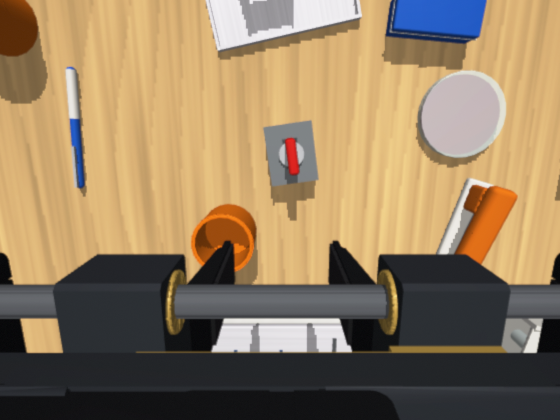

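Run:
```python
from h import *
d=cam('wrist'); w=world(d); hsv=cv2.cvtColor(d['image'],cv2.COLOR_RGB2HSV)
m=((hsv[...,0]<6)|(hsv[...,0]>172))&(hsv[...,1]>140)&(abs(w[...,0]-.60)<.06)&(abs(w[...,1])<.06)&(w[...,2]>.066)&(w[...,2]<.085)
p=w[m]; print(m.sum(),np.median(p,0),cv2.minAreaRect(p[:,:2].astype(np.float32)))
v,u=np.nonzero(m); r=cv2.minAreaRect(np.c_[u,v].astype(np.float32)); print(r, plane(d,*r[0],.074))
c=plane(d,*r[0],.074)
goal(np.r_[c[:2],.12],Rtool([0,0,-1],[np.cos(np.radians(8)),np.sin(np.radians(8)),0]))
```

```text
351 [0.60843702 0.00102898 0.07222501] ((0.6084953546524048, 0.0011879149824380875), (0.009495193138718605, 0.03261875733733177), 7.595717430114746)
((293.81536865234375, 162.5231170654297), (35.72200393676758, 10.170848846435547), 82.87498474121094) [0.60834302 0.00161631 0.074     ]
t 26.0 rot [-0.22 -0.42  7.83] 7.8 trans [   8.9   38.  -136.4] 142.0 q [-0.15  0.    1.74  0.    1.41 -0.15] grasp now [ 0.5983 -0.0356  0.2564] ax [-0.007  0.004 -1.   ] jaw [ 1.     0.003 -0.007] open 0.0477 F [-0.9 -0.4  0.4]
```

Request:
apply_moves(rot=[[0,-0.2,4],[-0.2,-0.4,7.6],[-0.2,-0.4,7.6],[-0.2,-0.4,7.6],[-0.2,-0.4,7.6],[-0.2,-0.4,7.6]], translation=[[5,20,-25],[9,38,-50],[9,38,-80],[9,38,-110],[9,38,-136],[9,38,-136]], jaw=[0,0,0,0,0,0])

```text
time: 26.5
position: [0.6064, 0.0013, 0.2852]
orientation: [-1.786, 1.56, 3.062]
force: [-1.1, -0.4, 0.4]
opening: 0.0476
```

Run:
```python
from h import *
d=cam('wrist'); save(d,'w26.png'); w=world(d); hsv=cv2.cvtColor(d['image'],cv2.COLOR_RGB2HSV)
m=((hsv[...,0]<6)|(hsv[...,0]>172))&(hsv[...,1]>140)&(abs(w[...,0]-.60)<.06)&(abs(w[...,1])<.06)&(w[...,2]>.066)&(w[...,2]<.085)
p=w[m]; r=cv2.minAreaRect(p[:,:2].astype(np.float32)); print(m.sum(),np.median(p,0),r)
goal(np.r_[r[0],.059],Rtool([0,0,-1],[np.cos(np.radians(8)),np.sin(np.radians(8)),0]))
```

```text
941 [0.60805357 0.00261309 0.07213829] ((0.6084288954734802, 0.0015907473862171173), (0.009655173867940903, 0.03292796388268471), 7.81724214553833)
t 26.55 rot [-0.04 -0.38  0.25] 0.5 trans [  1.    0.4 -58.4] 58.0 q [-0.09  0.13  1.85  0.    1.17 -0.22] grasp now [0.6063 0.0013 0.1174] ax [-0.007  0.001 -1.   ] jaw [ 0.991  0.135 -0.006] open 0.0476 F [-0.1  0.4 -0.1]
```

View pics/w26.png

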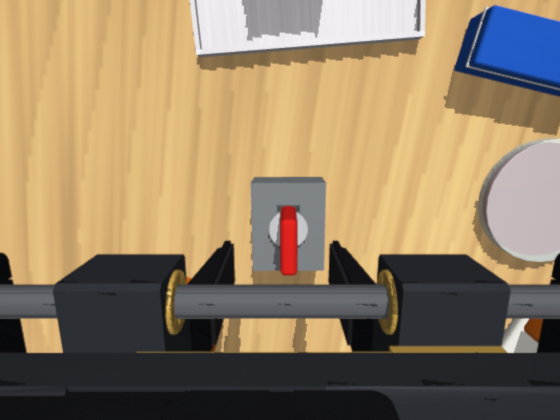

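Request:
apply_moves(rot=[[0,-0.3,0.2],[0,-0.3,0.2],[0,-0.3,0.2],[0,-0.3,0.2]], translation=[[1,0,-20],[1,0,-40],[1,0,-58],[1,0,-58]], jaw=[0,0,0,0])

```text
time: 26.88
position: [0.6081, 0.0007, 0.2294]
orientation: [-1.874, 1.567, 2.977]
force: [-0.6, -0.9, -0.1]
opening: 0.0479
```

Request:
apply_moves(rot=[[0,0,0],[0,0,0],[0,0,0],[0,0,0],[0,0,0],[0,0,0],[0,0,0],[0,0,0]], translation=[[0,0,0],[0,0,0],[0,0,0],[0,0,0],[0,0,0],[0,0,0],[0,0,0],[0,0,0]], jaw=[-1,-1,-1,-1,-1,-1,-1,-1])

```text
time: 27.55
position: [0.6084, 0.0007, 0.23]
orientation: [-1.889, 1.568, 2.961]
force: [0.1, 0.5, 2.8]
opening: 0.0101
```

Run:
```python
from h import *
goal(np.r_[.608,.0015,.059],Rtool([0,0,-1],[np.cos(np.radians(8)),np.sin(np.radians(8)),0]))
```

```text
t 27.55 rot [-0.03 -0.19  0.08] 0.2 trans [-0.4  0.8 -0. ] 1.0 q [-0.09  0.2   1.88  0.    1.07 -0.23] grasp now [0.6078 0.0008 0.059 ] ax [-0.003  0.001 -1.   ] jaw [ 0.99   0.138 -0.003] open 0.0101 F [0.1 0.5 2.8]
```

Request:
apply_moves(rot=[[0,0,0],[0,0,0],[0,0,0],[0,0,0],[0,0,0],[0,0,0],[0,0,0],[0,0,0]], translation=[[0,0,15],[0,0,40],[0,0,75],[0,0,110],[0,0,145],[-2,-20,180],[-5,-55,210],[-8,-90,230]], jaw=[-1,-1,-1,-1,-1,-1,-1,-1])

```text
time: 28.22
position: [0.6005, -0.0863, 0.4617]
orientation: [2.005, 1.571, 0.576]
force: [0.6, -0.6, -1.2]
opening: 0.01
```

Request:
apply_moves(rot=[[0,0,-2],[0,0,-4],[0,0,-6],[0,0,-8],[0,0,-8],[0,0,-8],[0,0,-8]], translation=[[-4,-35,0],[-8,-70,0],[-12,-105,0],[-16,-140,0],[-20,-165,0],[-24,-180,0],[-24,-182,0]], jaw=[-1,-1,-1,-1,-1,-1,-1])

```text
time: 28.8
position: [0.5757, -0.2706, 0.4609]
orientation: [-1.762, 1.57, 2.949]
force: [0.0, -0.5, -0.4]
opening: 0.0098
```

Run:
```python
from h import *
goal(np.r_[.576,-.212,.23],DOWN)
d=cam('wrist'); save(d,'w27.png')
```

```text
t 28.8 rot [-0.01 -0.07  0.08] 0.1 trans [  0.3  58.6 -59.9] 84.0 q [-0.52  0.07  1.62 -0.    1.46 -0.52] grasp now [ 0.5755 -0.2705  0.2899] ax [-0.001  0.    -1.   ] jaw [ 1.    -0.001 -0.001] open 0.0098 F [ 0.  -0.5 -0.4]
```

View pics/w27.png

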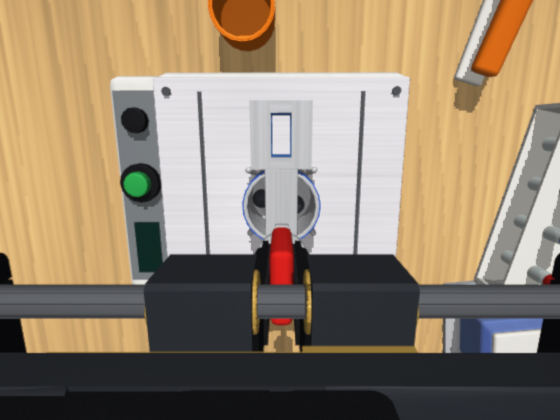

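Run:
```python
from h import *
d=cam('wrist'); save(d,'w28.png',(240,90,340,260),4); w=world(d); hsv=cv2.cvtColor(d['image'],cv2.COLOR_RGB2HSV)
b=cv2.inRange(hsv,(105,90,30),(130,255,255))
b[:100]=0;b[165:]=0;b[:,:262]=0;b[:,300:]=0
v,u=np.nonzero(b); print(u.min(),u.max(),v.min(),v.max())
lo=plane(d,u.min(),v.max(),.158);hi=plane(d,u.max()+1,v.min(),.158);print(lo,hi,(lo+hi)/2)
# interior white (block slot)
i=(hsv[...,1]<60)&(hsv[...,2]>120); i[:v.min()]=0;i[v.max():]=0;i[:,:u.min()]=0;i[:,u.max():]=0
n,lab,st,c=cv2.connectedComponentsWithStats(i.astype(np.uint8)); print(st,c)
m=(abs(w[...,2]-.157)<.004)&(w[...,1]>-.235)&(w[...,1]<-.17)&(abs(w[...,0]-.576)<.04); p=w[m]; print(p.min(0),p.max(0),cv2.minAreaRect(p[:,:2].astype(np.float32)))
```

```text
271 289 115 158
[ 0.56816278 -0.22748744  0.158     ] [ 0.58274965 -0.19523038  0.158     ] [ 0.57545622 -0.21135891  0.158     ]
[[     0      0    560    420 234516]
 [   271    117     18     39    684]] [[279.49934759 209.7150898 ]
 [279.72368421 135.75438596]]
[ 0.55137347 -0.23478738  0.15304165] [ 0.59954213 -0.18560347  0.15938235] ((0.5754477381706238, -0.21021470427513123), (0.04813242331147194, 0.049164820462465286), 0.08467808365821838)
```

View pics/w28.png

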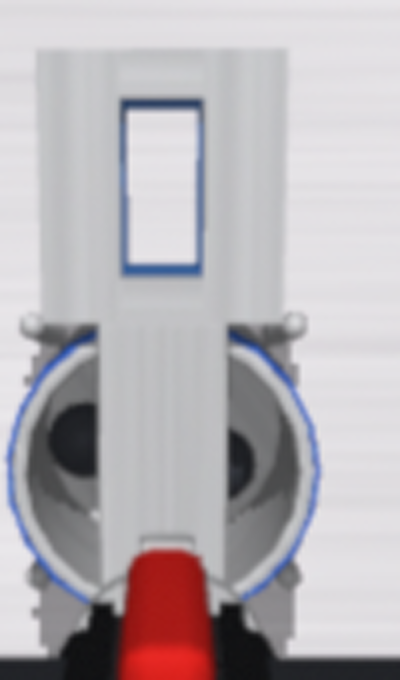

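Request:
apply_moves(rot=[[0,0,0],[0,0,0],[0,0,0],[0,0,0],[0,0,0]], translation=[[0,20,0],[0,40,-15],[0,55,-40],[0,58.2,-60],[0,58.2,-60]], jaw=[-1,-1,-1,-1,-1])

```text
time: 29.32
position: [0.5757, -0.2067, 0.3959]
orientation: [-2.175, 1.561, 2.542]
force: [-0.6, -0.3, -1.9]
opening: 0.0098
```

Run:
```python
from h import *
goal(np.r_[.5755,-.2123,.190],DOWN)
d=cam('side'); save(d,'s28.png',(240,100,320,180),7)
print('slot px',px(d,(.5755,-.2115,.158)),'stud foot px',px(d,(.5755,-.2115,.183)))
d=cam('wrist'); save(d,'w29.png')
```

```text
t 29.3167 rot [-0.32 -0.46 -0.27] 0.6 trans [ -0.2  -5.6 -34.9] 35.0 q [-0.43  0.05  1.75  0.    1.36 -0.44] grasp now [ 0.5743 -0.2057  0.225 ] ax [-0.008  0.006 -1.   ] jaw [ 1.     0.005 -0.008] open 0.0098 F [-0.6 -0.3 -1.9]
slot px (np.float64(272.5603875776081), np.float64(140.01337315830324)) stud foot px (np.float64(272.5296673754604), np.float64(134.04932834120353))
```

View pics/s28.png

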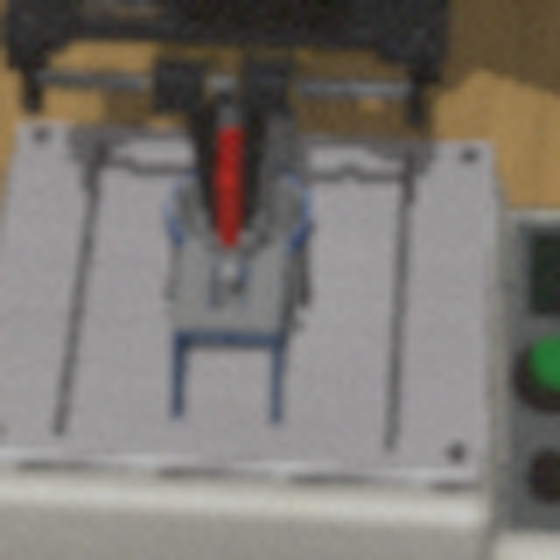

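View pics/w29.png

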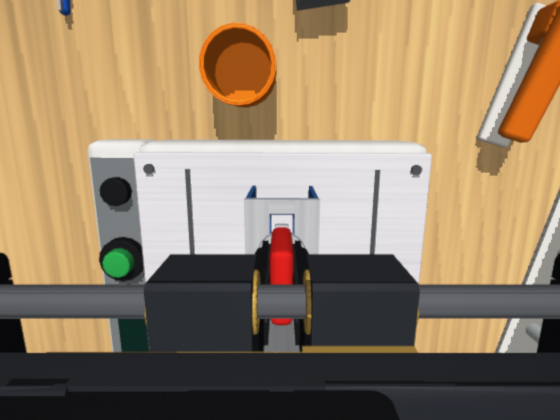

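Request:
apply_moves(rot=[[-0.3,-0.4,-0.2],[-0.3,-0.4,-0.2],[-0.3,-0.4,-0.2],[-0.3,-0.4,-0.2]], translation=[[0,-5.6,-5],[0,-5.6,-8],[0,-5.6,-10],[0,-5.6,-10]], jaw=[-1,-1,-1,-1])

```text
time: 29.75
position: [0.5766, -0.2147, 0.391]
orientation: [1.039, 1.564, -0.533]
force: [0.8, -0.5, -1.1]
opening: 0.0101
```

Run:
```python
from h import *
goal(np.r_[.5755,-.2123,.188],DOWN)
cam('top')
goal(np.r_[.5755,-.2123,.188],DOWN)
d=cam('side'); save(d,'s29.png',(250,110,300,160),12)
```

```text
t 29.75 rot [0.19 0.32 0.07] 0.4 trans [ -1.1   2.4 -32. ] 32.0 q [-0.44  0.06  1.75 -0.    1.33 -0.44] grasp now [ 0.5775 -0.2152  0.22  ] ax [ 0.006 -0.003 -1.   ] jaw [ 1.    -0.001  0.006] open 0.0101 F [ 0.8 -0.5 -1.1]
t 29.8 rot [0.19 0.32 0.06] 0.4 trans [ -1.1   2.3 -32.1] 32.0 q [-0.44  0.06  1.75 -0.    1.33 -0.44] grasp now [ 0.5775 -0.2152  0.2201] ax [ 0.006 -0.003 -1.   ] jaw [ 1.    -0.001  0.006] open 0.0099 F [ 0.6  0.8 -0.6]
```

View pics/s29.png

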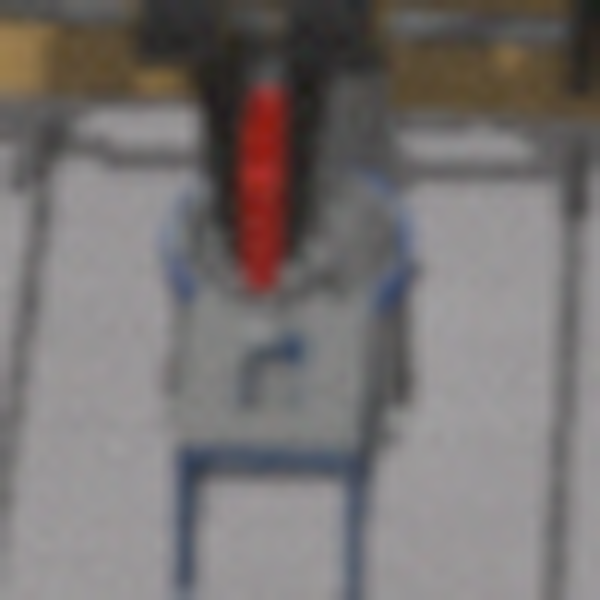

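Request:
apply_moves(rot=[[0.1,0.2,0],[0.1,0.2,0],[0.1,0.2,0]], translation=[[-1.1,2.4,-5],[-1.1,2.4,-8],[-1.1,2.4,-8]], jaw=[-1,-1,-1])

```text
time: 30.1
position: [0.5752, -0.212, 0.382]
orientation: [0.656, 1.57, -0.916]
force: [0.2, 0.4, -0.6]
opening: 0.0099
```

Run:
```python
from h import *
goal(np.r_[.5755,-.2123,.188],DOWN)
```

```text
t 30.1 rot [0.05 0.04 0.06] 0.1 trans [  0.3  -0.3 -23. ] 23.0 q [-0.44  0.06  1.76 -0.    1.32 -0.44] grasp now [ 0.5753 -0.2121  0.211 ] ax [ 0.001 -0.001 -1.   ] jaw [ 1.    -0.001  0.001] open 0.0099 F [ 0.2  0.4 -0.6]
```

Request:
apply_moves(rot=[[0,0,0],[0,0,0],[0,0,0],[0,0,0]], translation=[[0,0,-4],[0,0,-8],[0,0,-11],[0,0,-11]], jaw=[-1,-1,-1,-1])

```text
time: 30.43
position: [0.575, -0.2119, 0.3697]
orientation: [-1.535, 1.57, -3.107]
force: [-0.0, 0.3, -0.3]
opening: 0.0102
```

Request:
apply_moves(rot=[[0,0,0],[0,0,0],[0,0,0],[0,0,0]], translation=[[0,0,-4],[0,0,-8],[0,0,-10.5],[0,0,-10.5]], jaw=[-1,-1,-1,-1])

```text
time: 30.77
position: [0.5749, -0.2118, 0.3584]
orientation: [-1.751, 1.569, 2.96]
force: [0.8, 0.1, -0.5]
opening: 0.0097
```

Request:
apply_moves(rot=[[0,0,0],[0,0,0],[0,0,0]], translation=[[0,0,-1],[0,0,-1.5],[0,0,-1.5]], jaw=[-1,-1,-1])

```text
time: 31.02
position: [0.575, -0.2119, 0.3579]
orientation: [-1.574, 1.57, 3.137]
force: [-1.1, 1.1, 4.0]
opening: 0.0102
```

Request:
apply_moves(rot=[[0,0,-6],[0,0,-12],[0,0,-18],[0,0,-25],[0,0,-32],[0,0,-39],[0,0,-46],[0,0,-46]], translation=[[0,0,0.3],[0,0,0.5],[0,0,0.5],[0,0,0.5],[0,0,0.5],[0,0,0.5],[0,0,0.5],[0,0,0.5]], jaw=[-1,-1,-1,-1,-1,-1,-1,-1])

```text
time: 31.68
position: [0.575, -0.2119, 0.3581]
orientation: [-1.551, 1.569, 2.355]
force: [0.3, 0.2, -0.1]
opening: 0.01
```

Run:
```python
from h import *
goal(np.r_[.575,-.2119,.187],Rtool([0,0,-1],[0.0001,-1,0]))
```

```text
t 31.6833 rot [-7.000e-02 -3.000e-02 -4.383e+01] 43.8 trans [ 0.  -0.  -0.1] 0.0 q [-0.44  0.08  1.78  0.    1.29  0.36] grasp now [ 0.5748 -0.2117  0.1871] ax [-0.001  0.001 -1.   ] jaw [ 0.693 -0.721 -0.001] open 0.01 F [ 0.3  0.2 -0.1]
```

Request:
apply_moves(rot=[[0,0,-6],[0,0,-12],[0,0,-18],[0,0,-25],[0,0,-32],[0,0,-39],[0,0,-44],[0,0,-44]], translation=[[0,0,0],[0,0,0],[0,0,0],[0,0,0],[0,0,0],[0,0,0],[0,0,0],[0,0,0]], jaw=[-1,-1,-1,-1,-1,-1,-1,-1])

```text
time: 32.35
position: [0.575, -0.2119, 0.358]
orientation: [-1.825, 1.57, 1.316]
force: [0.0, -0.6, -0.2]
opening: 0.0098
```

Request:
apply_moves(rot=[[0,0,0],[0,0,0],[0,0,0],[0,0,0],[0,0,0],[0,0,0],[0,0,0],[0,0,0]], translation=[[0,0,0],[0,0,0],[0,0,0],[0,0,0],[0,0,0],[0,0,0],[0,0,0],[0,0,0]], jaw=[-0.5,-0.4,-0.4,-0.4,-0.4,-0.4,-0.4,-0.4])

```text
time: 33.02
position: [0.575, -0.2119, 0.358]
orientation: [-1.816, 1.57, 1.325]
force: [0.0, -0.5, 0.8]
opening: 0.0288
```

Request:
apply_moves(rot=[[0,0,0],[0,0,0],[0,0,0],[0,0,0],[0,0,0],[0,0,0],[0,0,0]], translation=[[0,0,8],[0,0,22],[0,0,40],[0,0,60],[0,0,90],[-30,-30,110],[-60,-50,110]], jaw=[-0.4,-0.4,-0.4,-0.4,-0.4,-0.4,-0.4])

```text
time: 33.6
position: [0.5158, -0.2619, 0.4753]
orientation: [2.688, 1.561, -0.451]
force: [0.4, -0.9, 1.1]
opening: 0.0285
```

Run:
```python
from h import *
goal(np.r_[.425,-.261,.10],DOWN)
d=cam('wrist'); save(d,'w30.png'); 
d=cam('side'); save(d,'s30.png',(240,100,330,190),6)
```

```text
t 33.6 rot [-0.21  0.62 89.84] 89.8 trans [ -90.8    0.9 -204.3] 224.0 q [-0.56 -0.07  1.73  0.    1.47  1.01] grasp now [ 0.5174 -0.2627  0.3043] ax [ 0.009 -0.004 -1.   ] jaw [ 0.003 -1.     0.004] open 0.0285 F [ 0.4 -0.9  1.1]
```

View pics/w30.png

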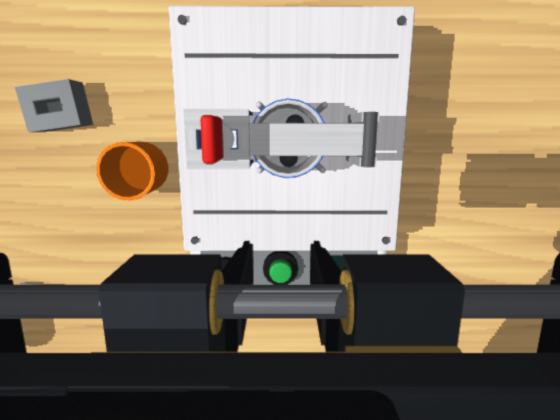

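View pics/s30.png

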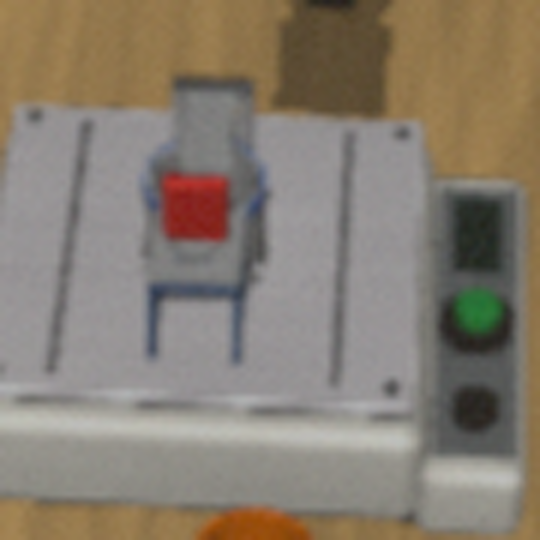

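```bash
cat >> h.py <<'E'
def stud(n='wrist'):
    d=cam(n); w=world(d); hsv=cv2.cvtColor(d['image'],cv2.COLOR_RGB2HSV)
    m=((hsv[...,0]<6)|(hsv[...,0]>172))&(hsv[...,1]>140)&(abs(w[...,0]-.575)<.04)&(abs(w[...,1]+.21)<.04)
    z=np.percentile(w[m][:,2],97); t=m&(w[...,2]>z-.006); p=w[t]; print(n,m.sum(),t.sum(),'ztop',z.round(4),cv2.minAreaRect(p[:,:2].astype(np.float32)))
def button(n='wrist'):
    d=cam(n); w=world(d); hsv=cv2.cvtColor(d['image'],cv2.COLOR_RGB2HSV)
    m=(cv2.inRange(hsv,(45,90,40),(80,255,255))>0)&(abs(w[...,0]-.425)<.04)&(abs(w[...,1]+.261)<.04)&(w[...,2]>.067); print(n,'button',m.sum(),w[m].mean(0),w[m].min(0),w[m].max(0))
E
python3 - <<'E'
from h import *
stud();stud('side');button();button('top')
R2=Rtool([0,0,-1],[0.0001,-1,0])
goal(np.r_[.425,-.261,.14],R2)
E
```

```text
wrist 996 712 ztop 0.2014 ((0.5758261680603027, -0.21270573139190674), (0.010332944802939892, 0.03214501589536667), 89.57756042480469)
side 101 20 ztop 0.2034 ((0.5768877267837524, -0.20891529321670532), (0.00893164612352848, 0.03050614893436432), 88.39271545410156)
wrist button 395 [ 0.42535932 -0.26403465  0.07218552] [ 0.41224813 -0.27645137  0.06732601] [ 0.43675948 -0.25153219  0.07467209]
top button 95 [ 0.4245467  -0.26093113  0.0734942 ] [ 0.41294917 -0.27422657  0.06728905] [ 0.43704915 -0.24930922  0.07886277]
t 33.9 rot [-0.07  0.05  0.05] 0.1 trans [ -90.2    0.6 -157.6] 182.0 q [-0.56 -0.07  1.74  0.    1.47  1.01] grasp now [ 0.5154 -0.2614  0.2976] ax [ 0.001  0.001 -1.   ] jaw [-0.001 -1.    -0.001] open 0.0286 F [ 0.2  0.7 -0.8]
```

Request:
apply_moves(rot=[[0,0,0],[0,0,0],[0,0,0],[0,0,0],[0,0,0],[0,0,0],[0,0,0],[0,0,0]], translation=[[-30,0,0],[-60,0,0],[-90,-0.5,-25],[-90,-0.5,-60],[-90,-0.5,-95],[-90,-0.5,-130],[-90,-0.5,-157],[-90,-0.5,-165]], jaw=[-1,-1,-1,-1,-1,-1,-1,-1])

```text
time: 34.57
position: [0.4243, -0.2602, 0.2979]
orientation: [-0.83, 1.561, 2.312]
force: [-0.4, 0.1, 0.1]
opening: 0.0001
```

Run:
```python
from h import *
goal(np.r_[.425,-.2622,.096],Rtool([0,0,-1],[0.0001,-1,0]))
```

```text
t 34.5667 rot [-0.42 -0.38 -0.04] 0.6 trans [  0.7  -2.  -30.9] 31.0 q [-0.66 -0.12  2.08  0.    1.19  0.91] grasp now [ 0.4231 -0.259   0.1269] ax [-0.007  0.007 -1.   ] jaw [ 0.001 -1.    -0.007] open 0.0001 F [-0.4  0.1  0.1]
```

Request:
apply_moves(rot=[[-0.2,-0.2,0],[-0.4,-0.3,0],[-0.4,-0.3,0],[-0.4,-0.3,0],[-0.4,-0.3,0]], translation=[[0.7,-2,-12],[0.7,-2,-22],[0.7,-2,-30],[0.7,-2,-34],[0.7,-2,-34]], jaw=[-1,-1,-1,-1,-1])

```text
time: 34.98
position: [0.4253, -0.2621, 0.2641]
orientation: [-0.449, 1.569, 2.694]
force: [-0.5, 1.0, 1.8]
opening: 0.0005
```

Request:
apply_moves(rot=[[0,0,0],[0,0,0],[0,0,0],[0,0,0]], translation=[[0,0,-2],[0,0,-4],[0,0,-5.5],[0,0,-5.5]], jaw=[-1,-1,-1,-1])

```text
time: 35.32
position: [0.4257, -0.2624, 0.2595]
orientation: [2.329, 1.57, -0.811]
force: [1.0, 0.4, 5.0]
opening: 0.0006
```

Request:
apply_moves(rot=[[0,0,0],[0,0,0],[0,0,0]], translation=[[0,0,-1],[0,0,-2],[0,0,-2]], jaw=[-1,-1,-1])

```text
time: 35.57
position: [0.4258, -0.2625, 0.2583]
orientation: [2.381, 1.57, -0.759]
force: [-2.8, 3.0, 7.3]
opening: 0.0003
```

Request:
apply_moves(rot=[[0,0,0],[0,0,0],[0,0,0],[0,0,0],[0,0,0],[0,0,0],[0,0,0]], translation=[[0,0,10],[0,0,40],[0,0,75],[0,0,110],[-30,0,150],[-60,0,180],[-60,0,180]], jaw=[-1,-1,-1,-1,-1,-1,-1])

```text
time: 36.15
position: [0.3643, -0.2627, 0.4448]
orientation: [2.298, 1.561, -0.844]
force: [1.1, -0.0, 0.3]
opening: 0.0004
```

Run:
```python
from h import *
stud();stud('side')
d=cam('top'); save(d,'t40.png'); d=cam('side'); save(d,'s40.png'); d=cam('wrist'); save(d,'w40.png'); print(status.read_state()['time'])
w=world(d)
for y in (-.31,-.27,-.235,-.193):
    m=(abs(w[...,1]-y)<.004)&(abs(w[...,0]-.576)<.012)&(w[...,2]>.12)&(w[...,2]<.32)
    if m.sum(): print(y,m.sum(),np.median(w[m][:,2]).round(4))
```

```text
Traceback (most recent call last):
  File "h.py", line 52, in stud
    z=np.percentile(w[m][:,2],97); t=m&(w[...,2]>z-.006); p=w[t]; print(n,m.sum(),t.sum(),'ztop',z.round(4),cv2.minAreaRect(p[:,:2].astype(np.float32)))
IndexError: index -1 is out of bounds for axis 0 with size 0
```

Run:
```python
from h import *
d=cam('top'); save(d,'t40.png'); d=cam('side'); save(d,'s40.png',(150,50,370,200),3.5); d=cam('wrist'); save(d,'w40.png'); print(status.read_state()['time'])
```

```text
36.35
```

View pics/w40.png

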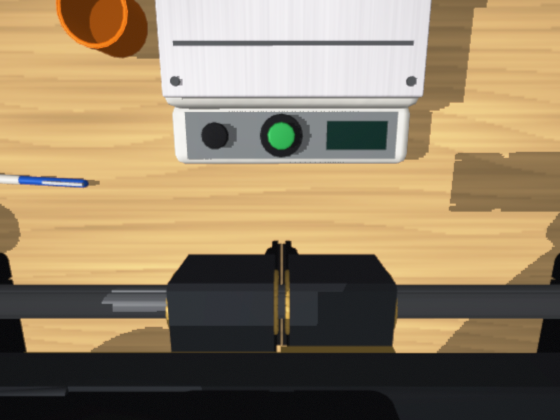

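View pics/s40.png

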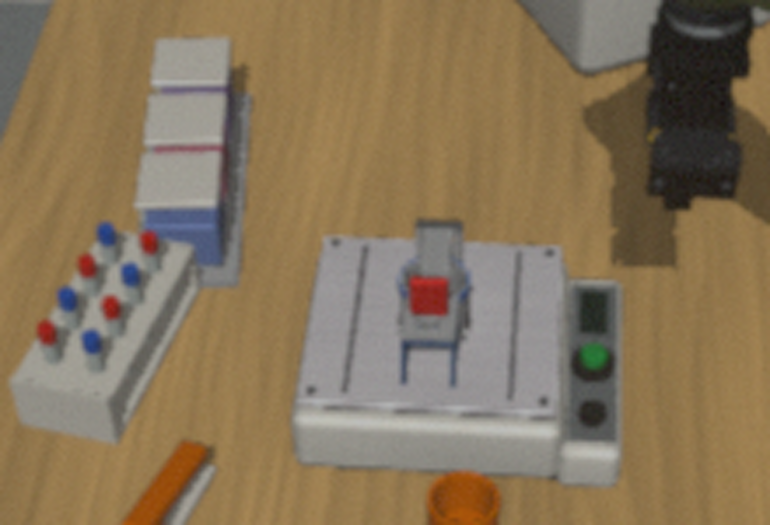

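View pics/t40.png

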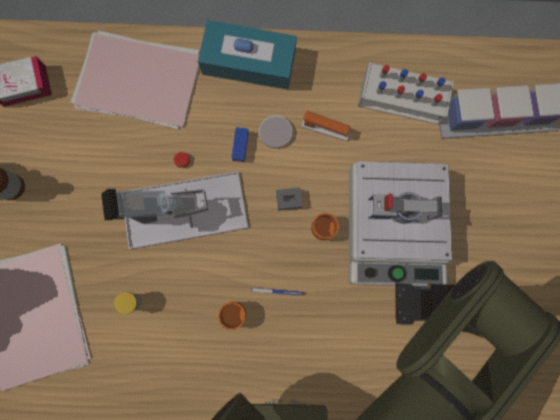

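Request:
apply_moves(rot=[[0,0,0],[0,0,0],[0,0,0],[0,0,0]], translation=[[0,0,0],[0,0,0],[0,0,0],[0,0,0]], jaw=[-1,-1,-1,-1])

```text
time: 36.68
position: [0.3662, -0.2624, 0.4356]
orientation: [-0.829, 1.568, 2.313]
force: [-0.4, -0.1, 0.5]
opening: 0.0001
```

Run:
```python
from h import *
stud('side'); stud('top'); print(job.sign_off())
```

```text
side 103 25 ztop 0.2022 ((0.5769650340080261, -0.20968998968601227), (0.03026493825018406, 0.008587955497205257), 0.9344891905784607)
top 81 53 ztop 0.2044 ((0.5745949745178223, -0.20974285900592804), (0.007320093456655741, 0.028689783066511154), 89.2784423828125)
the job is handed in; nothing more can be done
None
```

I finished the whole sequence and handed the job in at about 37 s; the sign-off reports no verdict.

- **Balls:** I slid the steel jar under the spout and tapped the flask until it was empty. I counted four balls in the jar, and saw none left in the flask, the spout or on the tray.
- **Jar and strap:** The jar is in the shaker seat with its rim near 150 mm. The strap reads level at about 156.5 mm along its length, close to the stated 158 mm.
- **Stud:** It sits within about 3 mm of the slot's middle in every view, and its top is about 202 mm up, which fits the collar lying on the strap. The handle is turned about 89–90° off the slot's line.
- **Button:** I pressed start about 6 mm at 5–7 N. It came up again, the arm is clear, and the other things look unmoved in the last top view.

**Checks that failed or disagreed:**
- One trial tap went too deep and read about 49 N at the wrist, under the 60 N limit. The one later tap I read was about 9 N.
- The first set-down on the tray pressed about 28 N and pushed the jar a few millimetres, which I corrected.
- The wrist camera's fit of the seated jar was spoiled by the blue latch block, so I checked its place by eye and with the side camera instead.

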